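# Restock the spring-fed syrup rack

### The job

Restock the spring-fed bottle rack: pull its pusher back to its stop so that the catch holds it, lift every dark syrup bottle out of the carton and set it down gently, upright, in the rack between the front lip and the pusher. Once all the bottles are in, press the catch's thumb pad so that the pusher closes the row up against the lip, and stand the price block on the counter close in front of the rack's lip, centred and square to it. The bottles are glass, so do not drop them or knock them over, and leave everything else on the counter where it is.

Things in the scene. Friction and masses are not known exactly. Their poses are not given: they have to be found in the camera images.
- rack: fixed spring-fed bottle rack: 375 x 84 mm wooden deck, white slick runner (top 12 mm above the counter) between two green side rails (inner faces 62 mm apart, tops 54 mm high, ending at x = 136 mm), wooden lip in front, rubber-padded catch at the rear. Origin on the counter, on the centre line; x runs from the lip to the rear (the pull direction), z up
- rack_lip (a point): point on the runner at the middle of the front lip's inner face (rack x = -135 mm, 12 mm above the counter). The lip is 8 mm thick (outer, front face at x = -143 mm) and its top is 48 mm above the counter
- sign_spot (a point): point on the counter where the price block belongs: on the rack's centre line, 42 mm in front of the lip's front face
- pusher (a joint): pusher position along the rack, m: 0 = fully forward, where its spring holds it in the empty rack; grows as it is pulled to the rear, to its stop at 0.236. Spring 5.4 N at 0, 7.5 N at the stop; damping 22 N per m/s; over the last 30 mm it also lifts the catch (about 12 N in all). Let go at the stop, it settles to about 0.229, held by the catch until the thumb pad is pressed
- pusher_tab (a point): centre of the top edge of the white pusher's upright grip tab, 102 mm above the counter. The tab is 12 mm thick along the rack, 36 mm wide across it and stands 36 mm above the paddle (paddle 54 mm wide, 10 mm thick, 16 to 66 mm above the counter)
- pusher_face (a point): centre of the paddle's front face, which bears on the bottles (axes as the rack's; at rack x = -123 mm + joint value). With the catch engaged there is 241 mm between this face and the lip
- catch (a joint): angle of the rocker catch, rad: 0 = at rest, grows to 0.32 as its thumb pad is pressed down; it springs back. Above about 0.2 the pusher is let go. Pressing the pad takes 4 to 8 N
- catch_pad (a point): middle of the top of the catch's black rubber thumb pad (50 mm along the rack by 36 mm), 50 mm above the counter when at rest; it goes down about 11 mm when fully pressed
- carton: open cardboard bottle carton, fixed, 180 x 121 x 88 mm high, walls and dividers 3 mm, floor 3 mm: 3 cells along its x by 2 along its y, each 56 mm or a little more in the clear, centres 59 mm apart. Origin at the centre of its underside
- bottle1: dark glass syrup bottle, black screw cap, paper label: 52 mm diameter up to 88 mm, shoulder tapering to a 22 mm neck at 108 mm, cap 26 mm diameter from 114 to 142 mm (top); about 0.35 kg. Origin at the centre of its underside, z up. At the start it stands in a cell of the carton; None if there is no such bottle this time
- bottle2: dark glass syrup bottle, black screw cap, paper label: 52 mm diameter up to 88 mm, shoulder tapering to a 22 mm neck at 108 mm, cap 26 mm diameter from 114 to 142 mm (top); about 0.35 kg. Origin at the centre of its underside, z up. At the start it stands in a cell of the carton; None if there is no such bottle this time
- bottle3: dark glass syrup bottle, black screw cap, paper label: 52 mm diameter up to 88 mm, shoulder tapering to a 22 mm neck at 108 mm, cap 26 mm diameter from 114 to 142 mm (top); about 0.35 kg. Origin at the centre of its underside, z up. At the start it stands in a cell of the carton; None if there is no such bottle this time
- bottle4: dark glass syrup bottle, black screw cap, paper label: 52 mm diameter up to 88 mm, shoulder tapering to a 22 mm neck at 108 mm, cap 26 mm diameter from 114 to 142 mm (top); about 0.35 kg. Origin at the centre of its underside, z up. At the start it stands in a cell of the carton; None if there is no such bottle this time
- bottle5: dark glass syrup bottle, black screw cap, paper label: 52 mm diameter up to 88 mm, shoulder tapering to a 22 mm neck at 108 mm, cap 26 mm diameter from 114 to 142 mm (top); about 0.35 kg. Origin at the centre of its underside, z up. At the start it stands in a cell of the carton; None if there is no such bottle this time
- bottle6: dark glass syrup bottle, black screw cap, paper label: 52 mm diameter up to 88 mm, shoulder tapering to a 22 mm neck at 108 mm, cap 26 mm diameter from 114 to 142 mm (top); about 0.35 kg. Origin at the centre of its underside, z up. At the start it stands in a cell of the carton; None if there is no such bottle this time
- sign: wooden price block with a white card on both faces: weighted foot 60 x 60 x 12 mm high, on it an upright 16 mm thick (x), 60 mm wide (y), up to 86 mm high; 0.2 kg. Origin at the centre of its underside, z up. Both faces are alike
- tin: bystander: round metal tea tin, 62 mm diameter, 96 mm high, beside the carton. Origin at the centre of its underside
- coasters: bystander: stack of cork coasters, 88 mm diameter, 25 mm high, beside the rack. Origin at the centre of its underside
- mug: bystander: white mug, 80 mm diameter, 90 mm high. Origin at the centre of its underside
- teabox: bystander: kraft tea box, 75 x 110 x 110 mm high. Origin at the centre of its underside
- amber1: bystander: amber syrup bottle with a pale cap, 62 mm diameter, 140 mm high. Origin at the centre of its underside
- amber2: bystander: as amber1
- jar: bystander: round jar with a wooden lid, 80 mm diameter, 108 mm high. Origin at the centre of its underside
Things that resemble listed ones, but are neither listed nor needed, are in the scene too. Leave any pink or turquoise look-alike of the bottle1 alone.

How it is judged:
On the way, in this order (a step that is already met when the one before it is completed fails the run):
1. the pusher is pulled back and stays held by the catch, with the hand clear of it (value of joint pusher above 0.224 m and velocity of joint pusher between -0.005 and 0.005 m/s and distance between the grasp point and pusher_tab above 0.06 m), for 0.3 s.
2. every bottle stands in the rack between the lip and the pusher, which is still held back by the catch (x of each of bottle1, bottle2, bottle3, bottle4, bottle5, bottle6 in the frame of rack above -0.116 m and x of each of bottle1, bottle2, bottle3, bottle4, bottle5, bottle6 in the frame of pusher_face below -0.02 m and y of bottle1 in the frame of rack between -0.01 and 0.01 m and z of each of bottle1, bottle2, bottle3, bottle4, bottle5, bottle6 in the frame of rack below 0.018 m and angle between each of bottle1, bottle2, bottle3, bottle4, bottle5, bottle6's own z axis and vertical below 0.12 rad and y of bottle2 in the frame of rack between -0.01 and 0.01 m and y of bottle3 in the frame of rack between -0.01 and 0.01 m and y of bottle4 in the frame of rack between -0.01 and 0.01 m and y of bottle5 in the frame of rack between -0.01 and 0.01 m and y of bottle6 in the frame of rack between -0.01 and 0.01 m and value of joint pusher above 0.222 m), for 0.2 s.
At the end, for the whole second after the job is handed in: All bottles upright and still on the runner between the rails; pusher off its catch, its face within 6 mm of the last bottle, the first within 8 mm of the lip; price block upright on the counter, centre 22-82 mm before the lip, 20 mm of the centre line, square to 0.21 rad (either face) (x of each of bottle1, bottle2, bottle3, bottle4, bottle5, bottle6 in the frame of rack above -0.116 m and x of each of bottle1, bottle2, bottle3, bottle4, bottle5, bottle6 in the frame of pusher_face below -0.02 m and y of bottle1 in the frame of rack between -0.01 and 0.01 m and z of each of bottle1, bottle2, bottle3, bottle4, bottle5, bottle6 in the frame of rack below 0.018 m and angle between each of bottle1, bottle2, bottle3, bottle4, bottle5, bottle6's own z axis and vertical below 0.12 rad and linear speed of each of bottle1, bottle2, bottle3, bottle4, bottle5, bottle6, sign below 0.02 m/s and y of bottle2 in the frame of rack between -0.01 and 0.01 m and y of bottle3 in the frame of rack between -0.01 and 0.01 m and y of bottle4 in the frame of rack between -0.01 and 0.01 m and y of bottle5 in the frame of rack between -0.01 and 0.01 m and y of bottle6 in the frame of rack between -0.01 and 0.01 m and value of joint pusher below 0.215 m and velocity of joint pusher between -0.01 and 0.01 m/s and x of any of bottle1, bottle2, bottle3, bottle4, bottle5, bottle6 in the frame of pusher_face above -0.032 m and x of any of bottle1, bottle2, bottle3, bottle4, bottle5, bottle6 in the frame of rack below -0.101 m and x of sign in the frame of rack between -0.225 and -0.165 m and y of sign in the frame of rack between -0.02 and 0.02 m and angle between the x axis of sign and the x axis of rack, either way round below 0.21 rad and angle between sign's own z axis and vertical below 0.1 rad and height (world z) of sign below 0.01 m); the robot touches nothing.
It fails at once if a bottle is knocked over (angle between any of bottle1, bottle2, bottle3, bottle4, bottle5, bottle6's own z axis and vertical above 0.7 rad).
It fails at once if a bottle is dropped or banged down on the rack (over 65 N) (contact force between any of bottle1, bottle2, bottle3, bottle4, bottle5, bottle6 and rack above 65 N).
It fails at once if something else on the counter is pushed more than 30 mm or tipped (distance of any of tin, coasters, mug, teabox, amber1, amber2, jar from where it was at the start of the episode above 0.03 m or angle between any of tin, coasters, mug, teabox, amber1, amber2, jar's own z axis and vertical above 0.5 rad).
Of bottle1, bottle2, bottle3, bottle4, bottle5, bottle6 only 2 to 4 are there at a start; the rules pass over those that are not, and their reading is None.
At some moment in a run one of sign may be knocked a few centimetres aside while the robot is not near it.
It also fails if it takes over 210 s, if anything falls off the work surface, if the arm or the gripper's body presses on something with over 40 N, if the wrist force passes 120 N, or if a joint passes its speed limit or range.

### The arm

A 6-joint arm with a two-finger parallel gripper is mounted at the origin on the work surface. World frame = base frame: x ahead of the robot, y to its left, z up, the work surface at z = 0. Lengths are in m, angles in rad, forces in N, time in s.
With the tool pointing down it reaches from about 0.375 to 0.925 m from the base axis. Payload 5.7 kg.
Tool frame: the origin (TCP) lies midway between the tips of the shut fingers; the grasp point (between the pads) lies 19 mm behind it; z points along the fingers, y is the line along which they close (so a half turn about z gives the same grasp; the last joint's range is limited). The gripper opens to 88 mm and grips with 3 to 60 N. Pads are 20 mm wide; open, the fingers measure 115 mm over their backs; the gripper's body (75 mm by 178 mm) begins 61 mm behind the grasp point.
Start: joints at [1.209, 0.359, 1.51, -0, 1.272, -0.115], TCP at [0.147, 0.582, 0.223] pointing down, gripper open.
Joint ranges: [-2.97, 2.97], [-1.01, 2.36], [0.21, 2.38], [-0.96, 4.11], [0.2, 2.71], [-2.98, 2.98]. Speed limits (rad/s): [2.39, 2.39, 3.14, 3.14, 3.14, 3.14].

### API

Orientations are given as a unit quaternion [w, x, y, z].
In Python, from bench import status, capture, camera_model, job gives the robot as it stands. The module is installed in compiled form; this text tells all that it offers.
- The arm moves only by the tool drive_tool, never from a script. Its argument "series" is a list of rows, each an object of numbers: "dx", "dy", "dz": the shift along the tool's x, y, z in mm; "wx", "wy", "wz": the turn, a rotation vector about the tool's x, y, z in degrees; "fingers": the finger opening in mm, from 0 to 87.8. In form: [{"dx": .., "dy": .., "dz": .., "wx": .., "wy": .., "wz": .., "fingers": ..}, ...]. A call has 1 to 20 rows; each row shifts and turns the commanded pose from where the row before left it, along the tool's axes as they then stand; what a row does not reach is not made up. A row lasts 1/8 s, in which the tool goes at most 62.5 mm and 10.7 degrees, less where a joint would pass 70% of its speed; a pose out of reach is approached as far as the arm can. A call is refused whole if a number of a shift passes 62.5 or a number of a turn 10.7, either way. A call with a gripper value outside its range is refused whole. The fingers move at their own pace and stop on an object; "grip_force" is the grip in N (left out, the last holds). Time passes only in rows, so rows that do not move let the fingers close. It gives the time, the measured TCP pose, the force, the opening and the grip force at its end, in the units of the state.
- status.read_state(): the state, without advancing time (a new reading comes with each control period).
- capture(name): name is "side" or "top" or "wrist"; returns (picture, depth): 384x512x3 uint8, blue, green, red; 384x512 float32, m along the optical axis (not along the pixel's ray), 0 where there is no reading.
- camera_model(name): a dict with "fov_y" (degrees; the focal length in pixels is half the picture's height over the tangent of half this angle, whatever the lens; pixels are square), "cx", "cy" (the principal point, pixels), "R" (3x3) and "t" (3): a world point X has camera coordinates R X + t; the wrist camera has in their place "hand_eye" (4x4, takes a point from camera to tool coordinates, whose origin is the TCP and whose axes are the flange's). Camera axes: x right, y down, z forward; pixel columns grow to the right and rows downward; lengths in m; the calibration is good to about 2 mm. The wrist camera is an equidistant fisheye: a pixel r from the principal point sees the ray r / f radians off the axis. A picture is of the moment at which its call begins: read the wrist's pose just before it. camera_model takes no time and is no camera call.
- job.sign_off(): hands the job in; it is judged then, once.
The state is a dict: "clock": time; "joint_pos": joint angles; "qd": joint speeds; "effort": joint torques, N m; "eef_pos": TCP position; "eef_rot": TCP orientation; "contact_force": force on the tool from outside, world axes, zero at the start; "moment": the same for the moment, N m; "opening": opening from 0.0 (shut) to 1.0 (fully open); "grasp_force": force on a finger pad.
Only numpy, scipy, OpenCV 4.12 (cv2) and the standard library are available. Lean on these libraries where they do the work, as an engineer would, in place of code of your own. Each camera call takes 0.05 s, during which the arm holds its last target. There are 200 camera calls.

## Working session

There is one attempt and no reset: what is moved stays moved. The work goes in short steps, Python scripts to look and compute and a tool call to move; the robot and the scene stay as the last step left them, time stands still between calls to the robot, and variables do not carry over. Pictures are saved under pics/ and viewed, at most 14 in all, crops included, and the job is handed in when it is done.

Besides the shell and the picture viewer there is one more tool, called after "Request:" as name([rows], argument=value, ...), one row to a line, values as JSON. drive_tool: Moves the arm, as the interface text tells. Its arguments: {"type":"object","properties":{"series":{"type":"array","items":{"type":"object","properties":{"dx":{"type":"number"},"dy":{"type":"number"},"dz":{"type":"number"},"wx":{"type":"number"},"wy":{"type":"number"},"wz":{"type":"number"},"fingers":{"type":"number"}}}},"grip_force":{"type":"number"}},"required":["series"]}

```bash
mkdir -p pics
cat > h.py <<'E'
import numpy as np,cv2
from bench import status,capture,camera_model,job
from scipy.spatial.transform import Rotation as Ro
def snap(n,f):
    im,d=capture(n); cv2.imwrite(f'pics/{f}.png',im); np.save(f'pics/{f}.npy',d); return im,d
def cloud(n,d):
    m=camera_model(n); h,w=d.shape; f=h/2/np.tan(np.radians(m['fov_y']/2))
    v,u=np.mgrid[:h,:w]; P=np.stack([(u-m['cx'])/f*d,(v-m['cy'])/f*d,d],-1)
    W=(P-np.array(m['t']))@np.array(m['R']); W[d==0]=np.nan; return W
E
python3 - <<'E'
from h import *
s=status.read_state(); print({k:np.round(v,3) for k,v in s.items()})
for n in('top','side'):
    im,d=snap(n,n+'0'); m=camera_model(n); W=cloud(n,d); print(n,m['fov_y'],-np.array(m['R']).T@m['t']); np.save(f'pics/W{n}.npy',W)
a=cv2.imread('pics/top0.png')
cv2.imwrite('pics/top0x.png',cv2.resize(a,(800,600),interpolation=cv2.INTER_CUBIC))
E
```

```text
{'clock': np.float64(0.0), 'joint_pos': array([ 1.209,  0.359,  1.511, -0.   ,  1.273, -0.115]), 'qd': array([0.   , 0.   , 0.   , 0.   , 0.001, 0.   ]), 'effort': array([-0.0000e+00, -5.1538e+01, -2.7073e+01,  6.8000e-02,  3.5000e-02,
       -0.0000e+00]), 'eef_pos': array([0.146, 0.581, 0.222]), 'eef_rot': array([-0.   ,  0.123,  0.992, -0.001]), 'contact_force': array([ 0.022, -0.041, -0.133]), 'moment': array([-0.045,  0.043,  0.01 ]), 'grasp_force': np.float64(0.0), 'opening': np.float64(1.001)}
top 47.539406428992045 [ 0.42936592 -0.02149254  1.24642978]
side 47.580958905962966 [ 0.21581933 -1.0152892   0.96637567]
```

View pics/top0x.png

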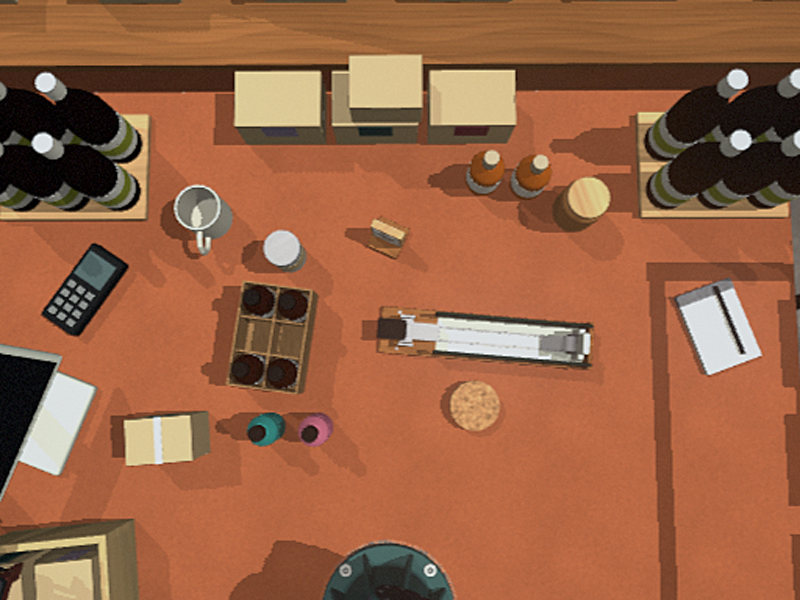

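View pics/side0.png

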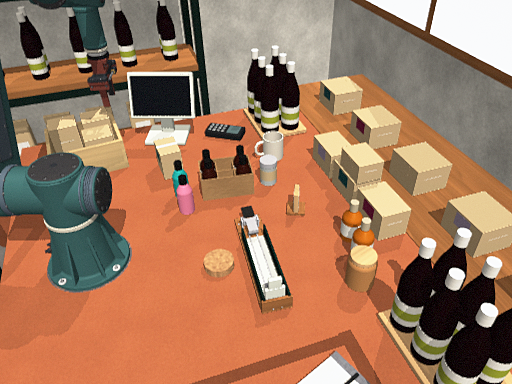

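The top view, at 800x600, shows four dark bottles in the carton at about (258,300), (293,303), (246,369) and (281,373). The rack runs from its catch at (390,330) to its lip at (590,345), with the pusher tab near (575,345). The sign is at (388,237), and the teal and pink look-alikes are at (265,430) and (315,430).

Run:
```python
from h import *
W=np.load('pics/Wtop.npy'); im=cv2.imread('pics/top0.png')
def box(x0,y0,x1,y1): # in 800x600 px
    s=.64; return slice(int(y0*s),int(y1*s)),slice(int(x0*s),int(x1*s))
print('table z',np.nanmedian(W[box(600,450,640,550)][...,2]))
# caps
b=W[box(215,270,330,400)]; 
m=(b[...,2]>.138)&(b[...,2]<.155)
n,l,st,c=cv2.connectedComponentsWithStats(m.astype(np.uint8))
for i in range(1,n):
    if st[i,4]>8: p=b[l==i]; print('cap',st[i,4],p.mean(0).round(4),np.ptp(p[:,:2],0).round(3))
m=(b[...,2]>.08)&(b[...,2]<.094); p=b[m]; r=cv2.minAreaRect(p[:,:2].astype(np.float32)); print('carton',r)
# rack
b=W[box(350,290,620,385)]
m=(b[...,2]>.044)&(b[...,2]<.06); p=b[m]; r=cv2.minAreaRect(p[:,:2].astype(np.float32)); print('rack 44-60',r, cv2.boxPoints(r).round(4).tolist())
m=(b[...,2]>.008)&(b[...,2]<.075); p=b[m]; r=cv2.minAreaRect(p[:,:2].astype(np.float32)); print('rack all',r,cv2.boxPoints(r).round(4).tolist())
m=(b[...,2]>.09); p=b[m]; r=cv2.minAreaRect(p[:,:2].astype(np.float32));print('tab',len(p),p.mean(0).round(4),r)
b=W[box(355,205,425,265)]
m=(b[...,2]>.075); p=b[m]; r=cv2.minAreaRect(p[:,:2].astype(np.float32));print('sign top',len(p),p.mean(0).round(4),r,cv2.boxPoints(r).round(4).tolist())
m=(b[...,2]>.006); p=b[m]; r=cv2.minAreaRect(p[:,:2].astype(np.float32));print('sign all',r)
for nm,bx in dict(tin=(260,225,305,270),coast=(445,375,505,435),teabox=(120,405,210,470),teal=(245,405,290,450),pink=(295,405,335,450)).items():
    p=W[box(*bx)].reshape(-1,3); zt=np.nanmax(p[:,2]); p=p[p[:,2]>zt-.01]; print(nm,p.mean(0).round(3))
```

```text
table z 0.0002863954345860648
cap 84 [0.5415 0.2173 0.1443] [0.023 0.025]
cap 82 [0.5336 0.1598 0.145 ] [0.024 0.023]
cap 84 [0.4237 0.2341 0.1448] [0.023 0.023]
cap 83 [0.4176 0.1765 0.1451] [0.023 0.025]
carton ((0.4789755940437317, 0.19788122177124023), (0.12221747636795044, 0.1803555190563202), 82.22692108154297)
rack 44-60 ((0.4808819591999054, -0.17375878989696503), (0.3796978294849396, 0.08286815881729126), 84.72369384765625) [[0.4221999943256378, -0.35899999737739563], [0.5047000050544739, -0.36660000681877136], [0.5396000146865845, 0.011500000022351742], [0.4571000039577484, 0.019099999219179153]]
rack all ((0.45681071281433105, -0.19498875737190247), (0.4261187016963959, 0.12648239731788635), 85.11642456054688) [[0.3756999969482422, -0.4018999934196472], [0.5016999840736389, -0.41269999742507935], [0.5379999876022339, 0.011900000274181366], [0.41190001368522644, 0.022700000554323196]]
tab 76 [ 0.4657 -0.3355  0.1   ] ((0.4663500189781189, -0.33588191866874695), (0.012144776061177254, 0.03484650328755379), 86.39286804199219)
sign top 146 [ 0.6635 -0.0033  0.085 ] ((0.6639084219932556, -0.003109307959675789), (0.06014390289783478, 0.01727176643908024), 64.98713684082031) [[0.6434000134468079, -0.02669999934732914], [0.6589999794960022, -0.03400000184774399], [0.6844000220298767, 0.020500000566244125], [0.6687999963760376, 0.027799999341368675]]
sign all ((0.6696839332580566, -0.024251416325569153), (0.1068091168999672, 0.08707410842180252), 65.69606018066406)
tin [0.63  0.178 0.096]
coast [ 0.358 -0.157  0.025]
teabox [0.308 0.373 0.111]
teal [0.321 0.208 0.142]
pink [0.32  0.122 0.142]
```

```bash
cat >> h.py <<'E'
D=np.array([.0917,.9958]); O=np.array([.4768,-.2181])   # rack x axis, rack origin
def ang(): 
    y=pose()[0][:,1]; return np.degrees(np.arctan2(y[1],y[0]))
def pose():
    s=status.read_state(); q=s['eef_rot']; return Ro.from_quat([q[1],q[2],q[3],q[0]]).as_matrix(),np.array(s['eef_pos'])
def rk(x,y=0): return O+x*D+y*np.array([-D[1],D[0]])  # rack -> world xy
def to(pts,a=None):
    "wz first, then legs (tool mm) through world points, at angle a"
    R,p=pose(); a0=ang(); a=a0 if a is None else a
    print('at',(p*1e3).round(1),'ang',a0.round(2),'wz total',round(-((a-a0+180)%360-180),2))
    R=Ro.from_euler('z',a,degrees=True).as_matrix()@np.array([[0,1,0],[1,0,0],[0,0,-1.]]) if 0 else np.array([[-np.sin(np.radians(a)),np.cos(np.radians(a)),0],[np.cos(np.radians(a)),np.sin(np.radians(a)),0],[0,0,-1.]]).T.T
    for q in pts:
        q=np.array(q,float); print('leg to',q.round(4),'tool d',(R.T@(q-p)*1e3).round(1)); p=q
E
python3 - <<'E'
from h import *
to([(.5,.25,.222),(.4663,-.3358,.2)],84.7)
E
```

```text
at [146.3 581.2 221.9] ang 75.86 wz total -8.84
leg to [0.5   0.25  0.222] tool d [-3.827e+02 -2.972e+02 -1.000e-01]
leg to [ 0.4663 -0.3358  0.2   ] tool d [ -20.6 -586.4   22. ]
```

Request:
drive_tool([
  {"wz":-8.8,"fingers":60},
  {"dx":-47.8,"dy":-37.2},
  {"dx":-47.8,"dy":-37.2},
  {"dx":-47.8,"dy":-37.2},
  {"dx":-47.8,"dy":-37.2},
  {"dx":-47.8,"dy":-37.2},
  {"dx":-47.8,"dy":-37.2},
  {"dx":-47.8,"dy":-37.2},
  {"dx":-47.8,"dy":-37.2},
  {"dx":-2,"dy":-58.6},
  {"dx":-2,"dy":-58.6},
  {"dx":-2,"dy":-58.6},
  {"dx":-2,"dy":-58.6},
  {"dx":-2,"dy":-58.6},
  {"dx":-2,"dy":-58.6},
  {"dx":-2,"dy":-58.6},
  {"dx":-2,"dy":-58.6},
  {"dx":-2,"dy":-58.6},
  {"dx":-2,"dy":-58.6},
  {"dz":20},
])

```text
invalid input at $.series[0]: expected keys dx, dy, dz, wx, wy, wz, fingers
```

```bash
cat >> h.py <<'E'
def wcloud(d):
    m=camera_model('wrist'); h,w=d.shape; f=h/2/np.tan(np.radians(m['fov_y']/2)); R,p=pose()
    v,u=np.mgrid[:h,:w]; x=u-m['cx'];y=v-m['cy']; r=np.hypot(x,y)+1e-9; t=r/f
    P=np.stack([x/r*np.tan(t)*d,y/r*np.tan(t)*d,d],-1)
    H=np.array(m['hand_eye']); T=P@H[:3,:3].T+H[:3,3]; W=T@R.T+p; W[d==0]=np.nan; return W
def wsnap(f):
    R,p=pose(); W0=None
    im,d=snap('wrist',f); W=wcloud(d); np.save(f'pics/W{f}.npy',W); return im,W
E
python3 - <<'E'
from h import *
im,W=wsnap('w1')
print(camera_model('wrist'))
R=np.array([[D[0],D[1]],[-D[1],D[0]]])
q=(W[...,:2]-O)@R.T; z=W[...,2]
print('table',np.nanmedian(z[abs(z)<.01]))
m=(z>.095)&(z<.115)&(abs(q[...,1])<.04); p=W[m]; print('tab',len(p),p.mean(0).round(4),cv2.minAreaRect(p[:,:2].astype(np.float32)), q[m].min(0),q[m].max(0))
m=(z>.049)&(z<.058)&(abs(q[...,1])<.05)&(q[...,0]>-.15)&(q[...,0]<.14); 
print('rails rack', q[m].min(0),q[m].max(0))
for sgn in(1,-1):
    k=m&(q[...,1]*sgn>.028)&(q[...,0]>-.1); a=q[k]
    b=np.round(a[:,0]/.02)
    for v in np.unique(b): print(sgn,v*.02,a[b==v][:,1].min().round(4),a[b==v][:,1].max().round(4),end=' | ')
to([(.4663,-.3358,.075)],84.7)
E
```

```text
{'fov_y': 65.70646984690485, 'cx': 260.19976277182974, 'cy': 187.99809313816408, 'hand_eye': array([[ 1.40651371e-03, -9.54011683e-01, -2.99766128e-01,
         8.30428433e-02],
       [ 9.99998487e-01,  1.03494207e-03,  1.39830592e-03,
        -2.26591701e-04],
       [-1.02375960e-03, -2.99767641e-01,  9.54011695e-01,
        -1.62254081e-01],
       [ 0.00000000e+00,  0.00000000e+00,  0.00000000e+00,
         1.00000000e+00]])}
table 0.00011823791018500396<stdin>:7: RuntimeWarning: Mean of empty slice.
  ret = um.true_divide(
Traceback (most recent call last):
ValueError: zero-size array to reduction operation minimum which has no identity
```

View pics/w1.png

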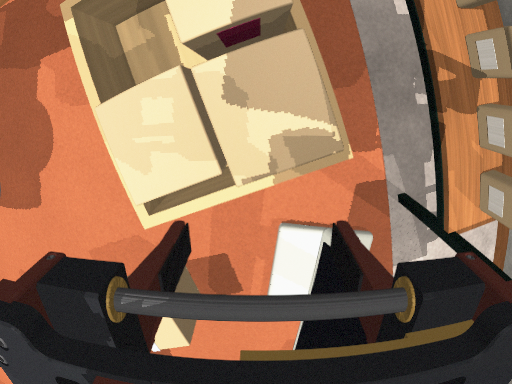

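The wrist view only shows the start area, because the move was refused for leaving out keys. I'm resending it with every key.

Request:
drive_tool([
  {"dx":0,"dy":0,"dz":0,"wx":0,"wy":0,"wz":-8.8,"fingers":60},
  {"dx":-47.8,"dy":-37.2,"dz":0,"wx":0,"wy":0,"wz":0,"fingers":60},
  {"dx":-47.8,"dy":-37.2,"dz":0,"wx":0,"wy":0,"wz":0,"fingers":60},
  {"dx":-47.8,"dy":-37.2,"dz":0,"wx":0,"wy":0,"wz":0,"fingers":60},
  {"dx":-47.8,"dy":-37.2,"dz":0,"wx":0,"wy":0,"wz":0,"fingers":60},
  {"dx":-47.8,"dy":-37.2,"dz":0,"wx":0,"wy":0,"wz":0,"fingers":60},
  {"dx":-47.8,"dy":-37.2,"dz":0,"wx":0,"wy":0,"wz":0,"fingers":60},
  {"dx":-47.8,"dy":-37.2,"dz":0,"wx":0,"wy":0,"wz":0,"fingers":60},
  {"dx":-47.8,"dy":-37.2,"dz":0,"wx":0,"wy":0,"wz":0,"fingers":60},
  {"dx":-2,"dy":-58.6,"dz":0,"wx":0,"wy":0,"wz":0,"fingers":60},
  {"dx":-2,"dy":-58.6,"dz":0,"wx":0,"wy":0,"wz":0,"fingers":60},
  {"dx":-2,"dy":-58.6,"dz":0,"wx":0,"wy":0,"wz":0,"fingers":60},
  {"dx":-2,"dy":-58.6,"dz":0,"wx":0,"wy":0,"wz":0,"fingers":60},
  {"dx":-2,"dy":-58.6,"dz":0,"wx":0,"wy":0,"wz":0,"fingers":60},
  {"dx":-2,"dy":-58.6,"dz":0,"wx":0,"wy":0,"wz":0,"fingers":60},
  {"dx":-2,"dy":-58.6,"dz":0,"wx":0,"wy":0,"wz":0,"fingers":60},
  {"dx":-2,"dy":-58.6,"dz":0,"wx":0,"wy":0,"wz":0,"fingers":60},
  {"dx":-2,"dy":-58.6,"dz":0,"wx":0,"wy":0,"wz":0,"fingers":60},
  {"dx":-2,"dy":-58.6,"dz":0,"wx":0,"wy":0,"wz":0,"fingers":60},
  {"dx":0,"dy":0,"dz":20,"wx":0,"wy":0,"wz":0,"fingers":60},
])

```text
clock: 2.65
eef_pos: [0.4657, -0.3409, 0.2036]
eef_rot: [0.002, 0.049, 0.999, -0.002]
contact_force: [0.3, 0.8, -0.5]
opening: 0.685
grasp_force: 0.0
```

Run:
```python
from h import *
im,W=wsnap('w2')
R=np.array([[D[0],D[1]],[-D[1],D[0]]])
q=(W[...,:2]-O)@R.T; z=W[...,2]
print('table',np.nanmedian(z[abs(z)<.01]))
to([(.4663,-.3358,.075)],84.7)
m=(z>.095)&(z<.115)&(abs(q[...,1])<.04)&(abs(q[...,0]+.118)<.05); p=W[m]
if len(p): print('tab',len(p),p.mean(0).round(4),cv2.minAreaRect(p[:,:2].astype(np.float32)), q[m].min(0),q[m].max(0))
m=(z>.047)&(z<.058)&(abs(q[...,1])<.05)&(q[...,0]>-.15)&(q[...,0]<.14); 
for sgn in(1,-1):
    k=m&(q[...,1]*sgn>.028)&(q[...,0]>-.16); a=q[k]
    b=np.round(a[:,0]/.03)
    for v in np.unique(b): print(sgn,v*.03,a[b==v][:,1].min().round(4),a[b==v][:,1].max().round(4),end=' | ')
```

```text
table -0.0031489723991991736
at [ 463.7 -337.1  199.9] ang 84.47 wz total -0.23
leg to [ 0.4663 -0.3358  0.075 ] tool d [ -2.5   1.5 124.9]
tab 447 [ 0.4628 -0.3302  0.098 ] ((0.46352553367614746, -0.33024919033050537), (0.011395643465220928, 0.03456147387623787), 84.67518615722656) [-0.1186091 -0.0143421] [-0.10721096  0.02021371]
1 -0.15 0.0343 0.0393 | 1 -0.12 0.0281 0.0397 | 1 -0.09 0.0339 0.0405 | 1 -0.06 0.0347 0.0408 | 1 -0.03 0.0347 0.041 | 1 -0.0 0.0345 0.0412 | 1 0.03 0.0345 0.0414 | 1 0.06 0.0354 0.0414 | 1 0.09 0.0352 0.0416 | 1 0.12 0.0352 0.0419 | 1 0.15 0.0356 0.0416 | -1 -0.12 -0.0332 -0.028 | -1 -0.09 -0.0331 -0.028 | -1 -0.06 -0.0336 -0.028 | -1 -0.03 -0.0337 -0.028 | -1 -0.0 -0.0326 -0.028 | -1 0.03 -0.0327 -0.028 | -1 0.06 -0.0326 -0.0281 | -1 0.09 -0.0331 -0.0282 | -1 0.12 -0.032 -0.028 | -1 0.15 -0.031 -0.0281 |
```

View pics/w2.png

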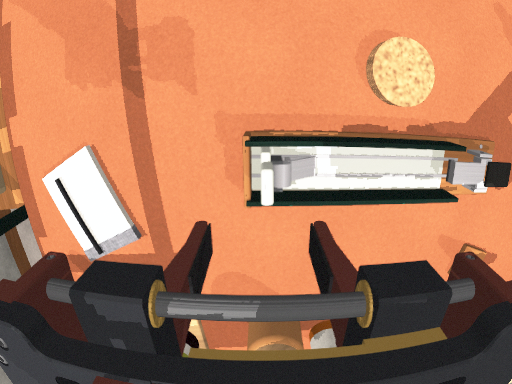

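The rack is now in the wrist view, with the tab at about (267,178), the lip at (248,170) and the pad at (497,175). The arm was still settling during that shot, so I'm measuring again at rest.

```bash
cat >> h.py <<'E'
def toR(W): return (W[...,:2]-O)@np.array([[D[0],D[1]],[-D[1],D[0]]]).T
E
python3 - <<'E'
from h import *
im,W=wsnap('w3')
q=toR(W); z=W[...,2]
print('table',np.nanmedian(z[abs(z)<.01]))
to([(.4663,-.3358,.075)],84.7)
m=(z>.095)&(z<.115)&(abs(q[...,1])<.04)&(abs(q[...,0]+.118)<.05); p=W[m]
print('tab',len(p),p.mean(0).round(4),cv2.minAreaRect(p[:,:2].astype(np.float32)), q[m].min(0),q[m].max(0))
m=(z>.049)&(z<.058)&(abs(q[...,1])<.05)&(q[...,0]>-.15)&(q[...,0]<.14); 
for sgn in(1,-1):
    k=m&(q[...,1]*sgn>.028)&(q[...,0]>-.16); a=q[k]
    b=np.round(a[:,0]/.06)
    for v in np.unique(b): print(sgn,v*.06,a[b==v][:,1].min().round(4),a[b==v][:,1].max().round(4),end=' | ')
W=np.load('pics/Wtop.npy'); q=toR(W); z=W[...,2]
print('top:'); m=(z>.049)&(z<.058)&(abs(q[...,1])<.05)&(q[...,0]>-.15)&(q[...,0]<.14); 
for sgn in(1,-1):
    k=m&(q[...,1]*sgn>.028)&(q[...,0]>-.16); a=q[k]
    b=np.round(a[:,0]/.06)
    for v in np.unique(b): print(sgn,v*.06,a[b==v][:,1].min().round(4),a[b==v][:,1].max().round(4),end=' | ')
E
```

```text
table 0.0008210935351791321
at [ 463.4 -335.3  200.5] ang 84.55 wz total -0.15
leg to [ 0.4663 -0.3358  0.075 ] tool d [ -3.   -0.2 125.5]
tab 470 [ 0.4643 -0.3324  0.102 ] ((0.46536165475845337, -0.33233407139778137), (0.011353944428265095, 0.0343049056828022), 84.47637176513672) [-0.12054837 -0.01623313] [-0.10919252  0.01807667]
1 -0.12 0.0282 0.0403 | 1 -0.06 0.0317 0.0385 | 1 -0.0 0.0316 0.0389 | 1 0.06 0.0324 0.0393 | 1 0.12 0.0325 0.0395 | -1 -0.12 -0.0396 -0.0285 | -1 -0.06 -0.0361 -0.0292 | -1 0.0 -0.0353 -0.0293 | -1 0.06 -0.0359 -0.0283 | -1 0.12 -0.0346 -0.0283 | top:
1 -0.12 0.0303 0.0413 | 1 -0.06 0.0313 0.0373 | 1 -0.0 0.0317 0.0375 | 1 0.06 0.032 0.0377 | 1 0.12 0.032 0.0382 | -1 -0.12 -0.0413 -0.031 | -1 -0.06 -0.0366 -0.0307 | -1 -0.0 -0.0362 -0.0303 | -1 0.06 -0.0362 -0.0301 | -1 0.12 -0.036 -0.0297 |
```

Request:
drive_tool([
  {"dx":-2.5,"dy":1,"dz":30,"wx":0,"wy":0,"wz":-0.4,"fingers":60},
  {"dx":0,"dy":0,"dz":35,"wx":0,"wy":0,"wz":0,"fingers":60},
  {"dx":0,"dy":0,"dz":35,"wx":0,"wy":0,"wz":0,"fingers":60},
  {"dx":0,"dy":0,"dz":25,"wx":0,"wy":0,"wz":0,"fingers":60},
  {"dx":0,"dy":0,"dz":0,"wx":0,"wy":0,"wz":0,"fingers":60},
  {"dx":0,"dy":0,"dz":0,"wx":0,"wy":0,"wz":0,"fingers":30},
  {"dx":0,"dy":0,"dz":0,"wx":0,"wy":0,"wz":0,"fingers":5},
  {"dx":0,"dy":0,"dz":0,"wx":0,"wy":0,"wz":0,"fingers":5},
  {"dx":0,"dy":0,"dz":0,"wx":0,"wy":0,"wz":0,"fingers":5},
  {"dx":0,"dy":0,"dz":0,"wx":0,"wy":0,"wz":0,"fingers":5},
  {"dx":0,"dy":0,"dz":0,"wx":0,"wy":0,"wz":0,"fingers":5},
  {"dx":0,"dy":0,"dz":0,"wx":0,"wy":0,"wz":0,"fingers":5},
], grip_force=40)

```text
clock: 4.25
eef_pos: [0.4676, -0.3351, 0.0779]
eef_rot: [0.0, 0.043, 0.999, -0.0]
contact_force: [-1.2, -1.3, 1.2]
opening: 0.134
grasp_force: 40.0
```

Request:
drive_tool([
  {"dx":0,"dy":10,"dz":0,"wx":0,"wy":0,"wz":0,"fingers":5},
  {"dx":0,"dy":20,"dz":0,"wx":0,"wy":0,"wz":0,"fingers":5},
  {"dx":0,"dy":20,"dz":0,"wx":0,"wy":0,"wz":0,"fingers":5},
  {"dx":0,"dy":20,"dz":0,"wx":0,"wy":0,"wz":0,"fingers":5},
  {"dx":0,"dy":20,"dz":0,"wx":0,"wy":0,"wz":0,"fingers":5},
  {"dx":0,"dy":20,"dz":0,"wx":0,"wy":0,"wz":0,"fingers":5},
  {"dx":0,"dy":20,"dz":0,"wx":0,"wy":0,"wz":0,"fingers":5},
  {"dx":0,"dy":20,"dz":0,"wx":0,"wy":0,"wz":0,"fingers":5},
  {"dx":0,"dy":20,"dz":0,"wx":0,"wy":0,"wz":0,"fingers":5},
  {"dx":0,"dy":20,"dz":0,"wx":0,"wy":0,"wz":0,"fingers":5},
  {"dx":0,"dy":15,"dz":0,"wx":0,"wy":0,"wz":0,"fingers":5},
  {"dx":0,"dy":10,"dz":0,"wx":0,"wy":0,"wz":0,"fingers":5},
  {"dx":0,"dy":10,"dz":0,"wx":0,"wy":0,"wz":0,"fingers":5},
  {"dx":0,"dy":8,"dz":0,"wx":0,"wy":0,"wz":0,"fingers":5},
  {"dx":0,"dy":4,"dz":0,"wx":0,"wy":0,"wz":0,"fingers":5},
  {"dx":0,"dy":2,"dz":0,"wx":0,"wy":0,"wz":0,"fingers":5},
  {"dx":0,"dy":0,"dz":0,"wx":0,"wy":0,"wz":0,"fingers":5},
  {"dx":0,"dy":0,"dz":0,"wx":0,"wy":0,"wz":0,"fingers":5},
])

```text
clock: 6.5
eef_pos: [0.4882, -0.0997, 0.0779]
eef_rot: [0.0, 0.042, 0.999, -0.003]
contact_force: [-3.9, -16.4, -0.3]
opening: 0.136
grasp_force: 40.0
```

Run:
```python
from h import *
s=status.read_state(); print(s['eef_pos'],s['contact_force'],s['opening'],s['grasp_force'],s['clock'])
```

```text
[ 0.48822905 -0.09972078  0.0778599 ] [ -3.91675485 -16.42154226  -0.31337727] 0.13628187243857887 40.00845015048981 6.5
```

Request:
drive_tool([
  {"dx":0,"dy":0,"dz":0,"wx":0,"wy":0,"wz":0,"fingers":40},
  {"dx":0,"dy":0,"dz":0,"wx":0,"wy":0,"wz":0,"fingers":45},
  {"dx":0,"dy":0,"dz":0,"wx":0,"wy":0,"wz":0,"fingers":45},
  {"dx":0,"dy":-4,"dz":0,"wx":0,"wy":0,"wz":0,"fingers":45},
  {"dx":0,"dy":0,"dz":-30,"wx":0,"wy":0,"wz":0,"fingers":45},
  {"dx":0,"dy":0,"dz":-40,"wx":0,"wy":0,"wz":0,"fingers":45},
  {"dx":0,"dy":0,"dz":-40,"wx":0,"wy":0,"wz":0,"fingers":45},
  {"dx":0,"dy":0,"dz":-40,"wx":0,"wy":0,"wz":0,"fingers":45},
  {"dx":0,"dy":0,"dz":-10,"wx":0,"wy":0,"wz":0,"fingers":45},
  {"dx":0,"dy":0,"dz":0,"wx":0,"wy":0,"wz":0,"fingers":45},
  {"dx":0,"dy":0,"dz":0,"wx":0,"wy":0,"wz":0,"fingers":45},
])

```text
clock: 7.88
eef_pos: [0.4867, -0.1001, 0.236]
eef_rot: [-0.001, 0.043, 0.999, 0.0]
contact_force: [0.7, 0.4, -0.1]
opening: 0.51
grasp_force: 0.0
```

```bash
sed -i 's/^D=.*/D=np.array([np.cos(np.radians(84.95)),np.sin(np.radians(84.95))]); O=np.array([.4764,-.2181])/' h.py
python3 - <<'E'
from h import *
im,W=wsnap('w4'); q=toR(W); z=W[...,2]
m=(z>.095)&(z<.110)&(abs(q[...,1])<.04)&(abs(q[...,0]-.1)<.08); p=q[m]
print('tab',len(p),p.min(0),p.max(0))
m=(z>.135)&(z<.155)&(W[...,1]>.1)
n,l,st,c=cv2.connectedComponentsWithStats(m.astype(np.uint8))
for i in range(1,n):
    if st[i,4]>20: p=W[l==i]; print('cap',st[i,4],p.mean(0).round(4))
to([(.5336,.1598,.26)],-5.05)
print([rk(x) for x in(-.104,-.046,.012,.068)])
E
```

```text
tab 380 [ 0.10594325 -0.01665425] [0.1175573  0.01758911]
cap 402 [0.3212 0.1214 0.1414]
cap 46 [0.3211 0.1986 0.1378]
cap 344 [0.4171 0.1738 0.1432]
cap 342 [0.5324 0.1587 0.1436]
cap 72 [0.5415 0.2091 0.1398]
at [ 486.7 -100.1  235.9] ang 85.06 wz total 90.11
leg to [0.5336 0.1598 0.26  ] tool d [263.   23.9 -24.1]
[array([ 0.46724539, -0.3216963 ]), array([ 0.47235085, -0.26392144]), array([ 0.4774563 , -0.20614658]), array([ 0.4823857 , -0.15036396])]
```

Request:
drive_tool([
  {"dx":0,"dy":0,"dz":0,"wx":0,"wy":0,"wz":10,"fingers":45},
  {"dx":0,"dy":0,"dz":0,"wx":0,"wy":0,"wz":10,"fingers":45},
  {"dx":0,"dy":0,"dz":0,"wx":0,"wy":0,"wz":10,"fingers":45},
  {"dx":0,"dy":0,"dz":0,"wx":0,"wy":0,"wz":10,"fingers":45},
  {"dx":0,"dy":0,"dz":0,"wx":0,"wy":0,"wz":10,"fingers":45},
  {"dx":0,"dy":0,"dz":0,"wx":0,"wy":0,"wz":10,"fingers":45},
  {"dx":0,"dy":0,"dz":0,"wx":0,"wy":0,"wz":10,"fingers":45},
  {"dx":0,"dy":0,"dz":0,"wx":0,"wy":0,"wz":10,"fingers":45},
  {"dx":0,"dy":0,"dz":0,"wx":0,"wy":0,"wz":10,"fingers":45},
  {"dx":52.5,"dy":4.6,"dz":0,"wx":0,"wy":0,"wz":0.1,"fingers":45},
  {"dx":52.5,"dy":4.6,"dz":0,"wx":0,"wy":0,"wz":0,"fingers":45},
  {"dx":52.5,"dy":4.6,"dz":0,"wx":0,"wy":0,"wz":0,"fingers":45},
  {"dx":52.5,"dy":4.6,"dz":0,"wx":0,"wy":0,"wz":0,"fingers":45},
  {"dx":52.5,"dy":4.6,"dz":0,"wx":0,"wy":0,"wz":0,"fingers":45},
  {"dx":0,"dy":0,"dz":0,"wx":0,"wy":0,"wz":0,"fingers":45},
  {"dx":0,"dy":0,"dz":0,"wx":0,"wy":0,"wz":0,"fingers":45},
])

```text
clock: 9.93
eef_pos: [0.5328, 0.1585, 0.2364]
eef_rot: [-0.0, 0.737, 0.676, -0.001]
contact_force: [0.3, 0.2, -1.1]
opening: 0.511
grasp_force: 0.0
```

Run:
```python
from h import *
to([(.533,.1593,.115)],-5.05)
im,W=wsnap('w5'); z=W[...,2]
m=(z>.138)&(z<.155)
n,l,st,c=cv2.connectedComponentsWithStats(m.astype(np.uint8))
for i in range(1,n):
    if st[i,4]>20: p=W[l==i]; print('cap',st[i,4],p.mean(0).round(4),c[i])
```

```text
at [532.8 158.5 236.4] ang -4.99 wz total 0.06
leg to [0.533  0.1593 0.115 ] tool d [8.000e-01 1.000e-01 1.214e+02]
cap 608 [0.4266 0.2364 0.1449] [135.37335526 118.00164474]
cap 675 [0.5425 0.22   0.1454] [265.44740741 120.93925926]
cap 367 [0.3239 0.2099 0.1419] [ 57.27247956 159.01907357]
cap 552 [0.4199 0.1796 0.1448] [138.87137681 178.89855072]
cap 618 [0.5352 0.1628 0.1449] [262.57281553 185.74433657]
cap 308 [0.3228 0.1244 0.1419] [ 75.82792208 233.61363636]
cap 306 [0.85   0.0342 0.146 ] [505.2254902  258.76143791]
```

Request:
drive_tool([
  {"dx":1.5,"dy":1,"dz":40,"wx":0,"wy":0,"wz":0,"fingers":45},
  {"dx":0,"dy":0,"dz":40,"wx":0,"wy":0,"wz":0,"fingers":45},
  {"dx":0,"dy":0,"dz":26,"wx":0,"wy":0,"wz":0,"fingers":45},
  {"dx":0,"dy":0,"dz":15,"wx":0,"wy":0,"wz":0,"fingers":45},
  {"dx":0,"dy":0,"dz":0,"wx":0,"wy":0,"wz":0,"fingers":45},
  {"dx":0,"dy":0,"dz":0,"wx":0,"wy":0,"wz":0,"fingers":30},
  {"dx":0,"dy":0,"dz":0,"wx":0,"wy":0,"wz":0,"fingers":18},
  {"dx":0,"dy":0,"dz":0,"wx":0,"wy":0,"wz":0,"fingers":18},
  {"dx":0,"dy":0,"dz":0,"wx":0,"wy":0,"wz":0,"fingers":18},
  {"dx":0,"dy":0,"dz":0,"wx":0,"wy":0,"wz":0,"fingers":18},
], grip_force=30)

```text
clock: 11.22
eef_pos: [0.5353, 0.1605, 0.1176]
eef_rot: [0.0, 0.737, 0.675, 0.001]
contact_force: [-2.7, 0.5, 5.9]
opening: 0.291
grasp_force: 30.0
```

Request:
drive_tool([
  {"dx":0,"dy":0,"dz":-10,"wx":0,"wy":0,"wz":0,"fingers":18},
  {"dx":0,"dy":0,"dz":-20,"wx":0,"wy":0,"wz":0,"fingers":18},
  {"dx":0,"dy":0,"dz":-30,"wx":0,"wy":0,"wz":0,"fingers":18},
  {"dx":0,"dy":0,"dz":-30,"wx":0,"wy":0,"wz":0,"fingers":18},
  {"dx":0,"dy":0,"dz":-30,"wx":0,"wy":0,"wz":0,"fingers":18},
  {"dx":0,"dy":0,"dz":-15,"wx":0,"wy":0,"wz":0,"fingers":18},
  {"dx":0,"dy":0,"dz":0,"wx":0,"wy":0,"wz":0,"fingers":18},
  {"dx":0,"dy":0,"dz":0,"wx":0,"wy":0,"wz":0,"fingers":18},
])

```text
clock: 12.22
eef_pos: [0.5339, 0.1602, 0.2504]
eef_rot: [-0.001, 0.738, 0.675, -0.001]
contact_force: [-0.3, -0.0, -4.1]
opening: 0.292
grasp_force: 30.0
```

Run:
```python
from h import *
s=status.read_state(); print(s['contact_force'],s['opening'])
to([(*rk(-.1055),.2525)],-5.05)
im,d=snap('side','s1')
W=cloud('side',d)
cv2.imwrite('pics/s1c.png',cv2.resize(im[100:320,180:420],(720,660))[:600])
```

```text
[-0.2607438  -0.02984193 -4.13640842] 0.2915940969488706
at [533.9 160.2 250.4] ang -5.04 wz total 0.01
leg to [ 0.4671 -0.3232  0.2525] tool d [-487.4  -24.    -2.1]
```

View pics/s1c.png

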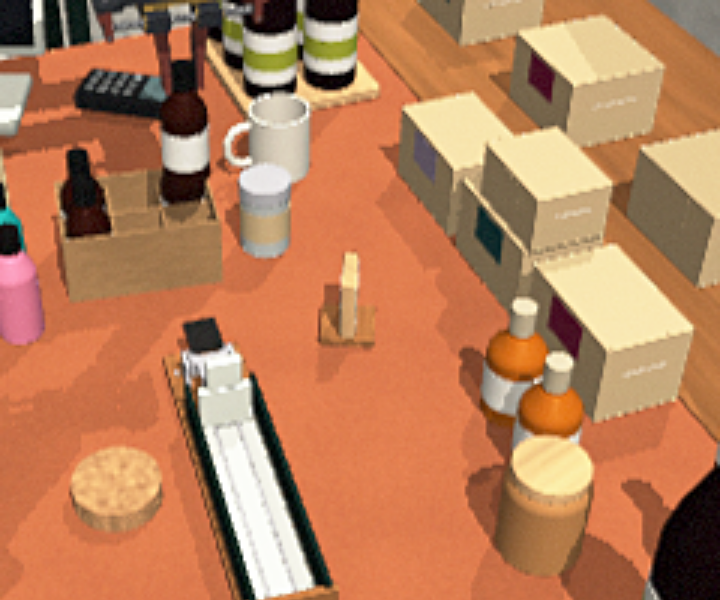

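The crop shows the bottle hanging upright from the gripper at (185,130), and the pusher held back at (222,385).

Request:
drive_tool([
  {"dx":-30,"dy":-2,"dz":0,"wx":0,"wy":0,"wz":0,"fingers":18},
  {"dx":-48,"dy":-2.5,"dz":0,"wx":0,"wy":0,"wz":0,"fingers":18},
  {"dx":-48,"dy":-2.5,"dz":0,"wx":0,"wy":0,"wz":0,"fingers":18},
  {"dx":-48,"dy":-2.5,"dz":0,"wx":0,"wy":0,"wz":0,"fingers":18},
  {"dx":-48,"dy":-2.5,"dz":0,"wx":0,"wy":0,"wz":0,"fingers":18},
  {"dx":-48,"dy":-2.5,"dz":0,"wx":0,"wy":0,"wz":0,"fingers":18},
  {"dx":-48,"dy":-2.5,"dz":0,"wx":0,"wy":0,"wz":0,"fingers":18},
  {"dx":-48,"dy":-2.5,"dz":0,"wx":0,"wy":0,"wz":0,"fingers":18},
  {"dx":-48,"dy":-2.5,"dz":0,"wx":0,"wy":0,"wz":0,"fingers":18},
  {"dx":-40,"dy":-1,"dz":0,"wx":0,"wy":0,"wz":0,"fingers":18},
  {"dx":-22,"dy":-1,"dz":0,"wx":0,"wy":0,"wz":0,"fingers":18},
  {"dx":-10,"dy":0,"dz":0,"wx":0,"wy":0,"wz":0,"fingers":18},
  {"dx":0,"dy":0,"dz":0,"wx":0,"wy":0,"wz":0,"fingers":18},
  {"dx":0,"dy":0,"dz":0,"wx":0,"wy":0,"wz":0,"fingers":18},
])

```text
clock: 14.02
eef_pos: [0.4683, -0.3202, 0.2516]
eef_rot: [-0.0, 0.737, 0.676, 0.0]
contact_force: [-0.9, -0.2, -2.5]
opening: 0.289
grasp_force: 30.0
```

Run:
```python
from h import *
to([(*rk(-.104),.2525)],-5.05)
im,W=wsnap('w6'); q=toR(W); z=W[...,2]
m=(z>.048)&(z<.058)&(abs(q[...,1])<.05)&(q[...,0]>-.15)&(q[...,0]<.14); 
for sgn in(1,-1):
    k=m&(q[...,1]*sgn>.025)&(q[...,0]>-.16); a=q[k]
    b=np.round(a[:,0]/.06)
    for v in np.unique(b): print(sgn,v*.06,a[b==v][:,1].min().round(4),a[b==v][:,1].max().round(4),end=' | ')
m=(z>.042)&(z<.056)&(abs(q[...,1])<.025)&(q[...,0]>-.17)&(q[...,0]<-.09); 
if m.any(): print('lip',m.sum(),q[m].min(0),q[m].max(0))
```

```text
at [ 468.3 -320.2  251.6] ang -4.98 wz total 0.07
leg to [ 0.4672 -0.3217  0.2525] tool d [-1.6 -1.  -0.9]
1 -0.12 0.0303 0.0363 | 1 -0.06 0.0304 0.0371 | 1 0.0 0.0306 0.0368 | 1 0.06 0.0306 0.0372 | 1 0.12 0.0256 0.0372 | -1 -0.12 -0.0381 -0.0318 | -1 -0.06 -0.0371 -0.0308 | -1 0.0 -0.0376 -0.031 | -1 0.06 -0.0372 -0.0308 | -1 0.12 -0.0372 -0.031 |
```

View pics/w6.png

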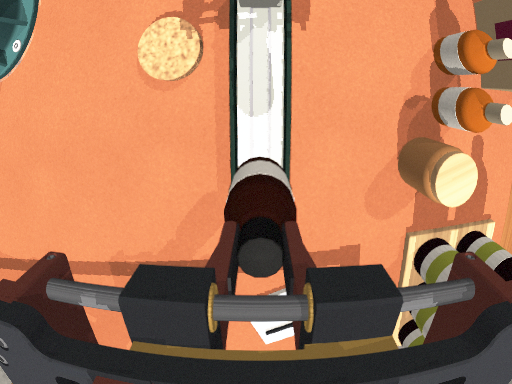

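The wrist view shows the held bottle at (260,200), centred between the rails behind the lip. The rails measure symmetric to within 1 mm.

Request:
drive_tool([
  {"dx":-1.6,"dy":-0.7,"dz":20,"wx":0,"wy":0,"wz":0,"fingers":18},
  {"dx":0,"dy":0,"dz":30,"wx":0,"wy":0,"wz":0,"fingers":18},
  {"dx":0,"dy":0,"dz":30,"wx":0,"wy":0,"wz":0,"fingers":18},
  {"dx":0,"dy":0,"dz":20,"wx":0,"wy":0,"wz":0,"fingers":18},
  {"dx":0,"dy":0,"dz":12,"wx":0,"wy":0,"wz":0,"fingers":18},
  {"dx":0,"dy":0,"dz":4,"wx":0,"wy":0,"wz":0,"fingers":18},
  {"dx":0,"dy":0,"dz":2,"wx":0,"wy":0,"wz":0,"fingers":18},
  {"dx":0,"dy":0,"dz":2,"wx":0,"wy":0,"wz":0,"fingers":18},
  {"dx":0,"dy":0,"dz":2,"wx":0,"wy":0,"wz":0,"fingers":18},
  {"dx":0,"dy":0,"dz":0,"wx":0,"wy":0,"wz":0,"fingers":18},
])

```text
clock: 15.32
eef_pos: [0.4674, -0.3233, 0.1298]
eef_rot: [0.0, 0.738, 0.675, -0.0]
contact_force: [-0.6, -0.1, -4.0]
opening: 0.289
grasp_force: 30.0
```

Request:
drive_tool([
  {"dx":0,"dy":0,"dz":1,"wx":0,"wy":0,"wz":0,"fingers":18},
  {"dx":0,"dy":0,"dz":1,"wx":0,"wy":0,"wz":0,"fingers":18},
  {"dx":0,"dy":0,"dz":1,"wx":0,"wy":0,"wz":0,"fingers":18},
  {"dx":0,"dy":0,"dz":0,"wx":0,"wy":0,"wz":0,"fingers":18},
  {"dx":0,"dy":0,"dz":0,"wx":0,"wy":0,"wz":0,"fingers":18},
])

```text
clock: 15.95
eef_pos: [0.4674, -0.3232, 0.1268]
eef_rot: [0.0, 0.738, 0.675, -0.0]
contact_force: [-0.2, 0.4, -0.9]
opening: 0.29
grasp_force: 30.0
```

Request:
drive_tool([
  {"dx":0,"dy":0,"dz":0.5,"wx":0,"wy":0,"wz":0,"fingers":18},
  {"dx":0,"dy":0,"dz":0,"wx":0,"wy":0,"wz":0,"fingers":30},
  {"dx":0,"dy":0,"dz":0,"wx":0,"wy":0,"wz":0,"fingers":45},
  {"dx":0,"dy":0,"dz":0,"wx":0,"wy":0,"wz":0,"fingers":45},
  {"dx":0,"dy":0,"dz":0,"wx":0,"wy":0,"wz":0,"fingers":45},
  {"dx":0,"dy":0,"dz":-20,"wx":0,"wy":0,"wz":0,"fingers":45},
  {"dx":0,"dy":0,"dz":-50,"wx":0,"wy":0,"wz":0,"fingers":45},
  {"dx":0,"dy":0,"dz":-50,"wx":0,"wy":0,"wz":0,"fingers":45},
  {"dx":54.9,"dy":-10.4,"dz":0,"wx":0,"wy":0,"wz":0,"fingers":45},
  {"dx":54.9,"dy":-10.4,"dz":0,"wx":0,"wy":0,"wz":0,"fingers":45},
  {"dx":54.9,"dy":-10.4,"dz":0,"wx":0,"wy":0,"wz":0,"fingers":45},
  {"dx":54.9,"dy":-10.4,"dz":0,"wx":0,"wy":0,"wz":0,"fingers":45},
  {"dx":54.9,"dy":-10.4,"dz":0,"wx":0,"wy":0,"wz":0,"fingers":45},
  {"dx":54.9,"dy":-10.4,"dz":0,"wx":0,"wy":0,"wz":0,"fingers":45},
  {"dx":54.9,"dy":-10.4,"dz":0,"wx":0,"wy":0,"wz":0,"fingers":45},
  {"dx":54.9,"dy":-10.4,"dz":0,"wx":0,"wy":0,"wz":0,"fingers":45},
  {"dx":54.9,"dy":-10.4,"dz":0,"wx":0,"wy":0,"wz":0,"fingers":45},
  {"dx":0,"dy":0,"dz":0,"wx":0,"wy":0,"wz":0,"fingers":45},
  {"dx":0,"dy":0,"dz":0,"wx":0,"wy":0,"wz":0,"fingers":45},
])

```text
clock: 18.32
eef_pos: [0.4174, 0.1769, 0.2461]
eef_rot: [0.0, 0.737, 0.676, -0.0]
contact_force: [0.2, -0.1, 1.2]
opening: 0.515
grasp_force: 0.0
```

```bash
cat >> h.py <<'E'
def caps():
    im,d=capture('top'); W=cloud('top',d); z=W[...,2]; m=((z>.135)&(z<.162)&(W[...,0]<.58)&(W[...,0]>.38)&(abs(W[...,1])<.4)).astype(np.uint8)
    n,l,st,c=cv2.connectedComponentsWithStats(m); q=toR(W)
    for i in range(1,n):
        if 40<st[i,4]<130: print('cap',st[i,4],W[l==i].mean(0).round(4),'rack',q[l==i].mean(0).round(4))
    m=(z>.095)&(z<.107)&(abs(q[...,1])<.03)&(abs(q[...,0])<.14)
    if m.any(): print('tab',m.sum(),q[m].mean(0).round(4))
E
python3 - <<'E'
from h import *
to([(.418,.177,.115)],-5.05); caps()
E
```

```text
at [417.4 176.9 246.1] ang -4.97 wz total 0.08
leg to [0.418 0.177 0.115] tool d [  0.2   0.6 131.1]
cap 86 [0.5413 0.2172 0.1443] rack [ 0.4393 -0.0264]
cap 100 [ 0.4664 -0.3206  0.1525] rack [-0.103   0.0009]
cap 67 [0.4174 0.1737 0.1445] rack [0.3851 0.0932]
tab 153 [-0.0123  0.0023]
```

Request:
drive_tool([
  {"dx":0,"dy":0.5,"dz":40,"wx":0,"wy":0,"wz":0,"fingers":45},
  {"dx":0,"dy":0,"dz":40,"wx":0,"wy":0,"wz":0,"fingers":45},
  {"dx":0,"dy":0,"dz":34,"wx":0,"wy":0,"wz":0,"fingers":45},
  {"dx":0,"dy":0,"dz":14,"wx":0,"wy":0,"wz":0,"fingers":45},
  {"dx":0,"dy":0,"dz":0,"wx":0,"wy":0,"wz":0,"fingers":45},
  {"dx":0,"dy":0,"dz":0,"wx":0,"wy":0,"wz":0,"fingers":30},
  {"dx":0,"dy":0,"dz":0,"wx":0,"wy":0,"wz":0,"fingers":18},
  {"dx":0,"dy":0,"dz":0,"wx":0,"wy":0,"wz":0,"fingers":18},
  {"dx":0,"dy":0,"dz":0,"wx":0,"wy":0,"wz":0,"fingers":18},
  {"dx":0,"dy":0,"dz":0,"wx":0,"wy":0,"wz":0,"fingers":18},
  {"dx":0,"dy":0,"dz":0,"wx":0,"wy":0,"wz":0,"fingers":18},
])

```text
clock: 19.75
eef_pos: [0.4186, 0.1775, 0.1191]
eef_rot: [0.0, 0.737, 0.675, 0.001]
contact_force: [-1.8, 0.8, 6.7]
opening: 0.288
grasp_force: 30.0
```

Request:
drive_tool([
  {"dx":0,"dy":0,"dz":-10,"wx":0,"wy":0,"wz":0,"fingers":18},
  {"dx":0,"dy":0,"dz":-20,"wx":0,"wy":0,"wz":0,"fingers":18},
  {"dx":0,"dy":0,"dz":-35,"wx":0,"wy":0,"wz":0,"fingers":18},
  {"dx":0,"dy":0,"dz":-35,"wx":0,"wy":0,"wz":0,"fingers":18},
  {"dx":0,"dy":0,"dz":-30,"wx":0,"wy":0,"wz":0,"fingers":18},
  {"dx":-20,"dy":4,"dz":0,"wx":0,"wy":0,"wz":0,"fingers":18},
  {"dx":-48,"dy":10.4,"dz":0,"wx":0,"wy":0,"wz":0,"fingers":18},
  {"dx":-48,"dy":10.4,"dz":0,"wx":0,"wy":0,"wz":0,"fingers":18},
  {"dx":-48,"dy":10.4,"dz":0,"wx":0,"wy":0,"wz":0,"fingers":18},
  {"dx":-48,"dy":10.4,"dz":0,"wx":0,"wy":0,"wz":0,"fingers":18},
  {"dx":-48,"dy":10.4,"dz":0,"wx":0,"wy":0,"wz":0,"fingers":18},
  {"dx":-48,"dy":10.4,"dz":0,"wx":0,"wy":0,"wz":0,"fingers":18},
  {"dx":-48,"dy":10.4,"dz":0,"wx":0,"wy":0,"wz":0,"fingers":18},
  {"dx":-44,"dy":9.2,"dz":0,"wx":0,"wy":0,"wz":0,"fingers":18},
  {"dx":-23,"dy":4.4,"dz":0,"wx":0,"wy":0,"wz":0,"fingers":18},
  {"dx":-10,"dy":2,"dz":0,"wx":0,"wy":0,"wz":0,"fingers":18},
  {"dx":0,"dy":0,"dz":0,"wx":0,"wy":0,"wz":0,"fingers":18},
  {"dx":0,"dy":0,"dz":0,"wx":0,"wy":0,"wz":0,"fingers":18},
])

```text
clock: 22.0
eef_pos: [0.4717, -0.2607, 0.2481]
eef_rot: [-0.001, 0.737, 0.676, 0.0]
contact_force: [-0.6, 0.7, -3.2]
opening: 0.292
grasp_force: 30.0
```

Run:
```python
from h import *
to([(*rk(-.044),.1295)],-5.05)
```

```text
at [ 471.7 -260.7  248.1] ang -4.98 wz total 0.07
leg to [ 0.4725 -0.2619  0.1295] tool d [ -1.2   0.9 118.6]
```

Request:
drive_tool([
  {"dx":-1,"dy":0.7,"dz":20,"wx":0,"wy":0,"wz":0,"fingers":18},
  {"dx":0,"dy":0,"dz":30,"wx":0,"wy":0,"wz":0,"fingers":18},
  {"dx":0,"dy":0,"dz":30,"wx":0,"wy":0,"wz":0,"fingers":18},
  {"dx":0,"dy":0,"dz":20,"wx":0,"wy":0,"wz":0,"fingers":18},
  {"dx":0,"dy":0,"dz":12,"wx":0,"wy":0,"wz":0,"fingers":18},
  {"dx":0,"dy":0,"dz":4,"wx":0,"wy":0,"wz":0,"fingers":18},
  {"dx":0,"dy":0,"dz":1,"wx":0,"wy":0,"wz":0,"fingers":18},
  {"dx":0,"dy":0,"dz":1,"wx":0,"wy":0,"wz":0,"fingers":18},
  {"dx":0,"dy":0,"dz":1,"wx":0,"wy":0,"wz":0,"fingers":18},
  {"dx":0,"dy":0,"dz":0,"wx":0,"wy":0,"wz":0,"fingers":18},
  {"dx":0,"dy":0,"dz":0,"wx":0,"wy":0,"wz":0,"fingers":18},
])

```text
clock: 23.38
eef_pos: [0.4727, -0.2634, 0.1293]
eef_rot: [0.0, 0.738, 0.675, -0.0]
contact_force: [-0.0, -0.2, -3.4]
opening: 0.29
grasp_force: 30.0
```

Request:
drive_tool([
  {"dx":0,"dy":0,"dz":1,"wx":0,"wy":0,"wz":0,"fingers":18},
  {"dx":0,"dy":0,"dz":1,"wx":0,"wy":0,"wz":0,"fingers":18},
  {"dx":0,"dy":0,"dz":0,"wx":0,"wy":0,"wz":0,"fingers":18},
  {"dx":0,"dy":0,"dz":0,"wx":0,"wy":0,"wz":0,"fingers":30},
  {"dx":0,"dy":0,"dz":0,"wx":0,"wy":0,"wz":0,"fingers":45},
  {"dx":0,"dy":0,"dz":0,"wx":0,"wy":0,"wz":0,"fingers":45},
  {"dx":0,"dy":0,"dz":0,"wx":0,"wy":0,"wz":0,"fingers":45},
  {"dx":0,"dy":0,"dz":-20,"wx":0,"wy":0,"wz":0,"fingers":45},
  {"dx":0,"dy":0,"dz":-50,"wx":0,"wy":0,"wz":0,"fingers":45},
  {"dx":0,"dy":0,"dz":-50,"wx":0,"wy":0,"wz":0,"fingers":45},
  {"dx":60.7,"dy":3.3,"dz":0,"wx":0,"wy":0,"wz":0,"fingers":45},
  {"dx":60.7,"dy":3.3,"dz":0,"wx":0,"wy":0,"wz":0,"fingers":45},
  {"dx":60.7,"dy":3.3,"dz":0,"wx":0,"wy":0,"wz":0,"fingers":45},
  {"dx":60.7,"dy":3.3,"dz":0,"wx":0,"wy":0,"wz":0,"fingers":45},
  {"dx":60.7,"dy":3.3,"dz":0,"wx":0,"wy":0,"wz":0,"fingers":45},
  {"dx":60.7,"dy":3.3,"dz":0,"wx":0,"wy":0,"wz":0,"fingers":45},
  {"dx":60.7,"dy":3.3,"dz":0,"wx":0,"wy":0,"wz":0,"fingers":45},
  {"dx":60.7,"dy":3.3,"dz":0,"wx":0,"wy":0,"wz":0,"fingers":45},
  {"dx":0,"dy":0,"dz":0,"wx":0,"wy":0,"wz":0,"fingers":45},
  {"dx":0,"dy":0,"dz":0,"wx":0,"wy":0,"wz":0,"fingers":45},
])

```text
clock: 25.88
eef_pos: [0.5412, 0.2178, 0.2468]
eef_rot: [0.0, 0.737, 0.676, -0.001]
contact_force: [0.8, 0.1, 1.3]
opening: 0.513
grasp_force: 0.0
```

Run:
```python
from h import *
to([(.542,.218,.117)],-5.05); caps()
```

```text
at [541.2 217.8 246.8] ang -4.98 wz total 0.07
leg to [0.542 0.218 0.117] tool d [  0.3   0.8 129.8]
cap 86 [0.5413 0.2172 0.1443] rack [ 0.4393 -0.0263]
cap 99 [ 0.4715 -0.261   0.1522] rack [-0.0432  0.0011]
cap 99 [ 0.4664 -0.3207  0.1526] rack [-0.1031  0.0009]
cap 49 [0.4247 0.2284 0.1438] rack [0.4403 0.0908]
tab 237 [-0.0182  0.0026]
```

Two bottles are standing in the rack, so on to the third.

Request:
drive_tool([
  {"dx":0,"dy":0.5,"dz":40,"wx":0,"wy":0,"wz":0,"fingers":45},
  {"dx":0,"dy":0,"dz":40,"wx":0,"wy":0,"wz":0,"fingers":45},
  {"dx":0,"dy":0,"dz":34,"wx":0,"wy":0,"wz":0,"fingers":45},
  {"dx":0,"dy":0,"dz":14,"wx":0,"wy":0,"wz":0,"fingers":45},
  {"dx":0,"dy":0,"dz":0,"wx":0,"wy":0,"wz":0,"fingers":45},
  {"dx":0,"dy":0,"dz":0,"wx":0,"wy":0,"wz":0,"fingers":30},
  {"dx":0,"dy":0,"dz":0,"wx":0,"wy":0,"wz":0,"fingers":18},
  {"dx":0,"dy":0,"dz":0,"wx":0,"wy":0,"wz":0,"fingers":18},
  {"dx":0,"dy":0,"dz":0,"wx":0,"wy":0,"wz":0,"fingers":18},
  {"dx":0,"dy":0,"dz":0,"wx":0,"wy":0,"wz":0,"fingers":18},
  {"dx":0,"dy":0,"dz":0,"wx":0,"wy":0,"wz":0,"fingers":18},
])

```text
clock: 27.3
eef_pos: [0.5428, 0.2183, 0.1204]
eef_rot: [0.0, 0.737, 0.675, 0.001]
contact_force: [-1.4, -0.3, 6.1]
opening: 0.292
grasp_force: 30.0
```

Request:
drive_tool([
  {"dx":0,"dy":0,"dz":-10,"wx":0,"wy":0,"wz":0,"fingers":18},
  {"dx":0,"dy":0,"dz":-20,"wx":0,"wy":0,"wz":0,"fingers":18},
  {"dx":0,"dy":0,"dz":-35,"wx":0,"wy":0,"wz":0,"fingers":18},
  {"dx":0,"dy":0,"dz":-35,"wx":0,"wy":0,"wz":0,"fingers":18},
  {"dx":0,"dy":0,"dz":-30,"wx":0,"wy":0,"wz":0,"fingers":18},
  {"dx":-20,"dy":-2,"dz":0,"wx":0,"wy":0,"wz":0,"fingers":18},
  {"dx":-46,"dy":-3,"dz":0,"wx":0,"wy":0,"wz":0,"fingers":18},
  {"dx":-46,"dy":-3,"dz":0,"wx":0,"wy":0,"wz":0,"fingers":18},
  {"dx":-46,"dy":-3,"dz":0,"wx":0,"wy":0,"wz":0,"fingers":18},
  {"dx":-46,"dy":-3,"dz":0,"wx":0,"wy":0,"wz":0,"fingers":18},
  {"dx":-46,"dy":-3,"dz":0,"wx":0,"wy":0,"wz":0,"fingers":18},
  {"dx":-46,"dy":-3,"dz":0,"wx":0,"wy":0,"wz":0,"fingers":18},
  {"dx":-46,"dy":-3,"dz":0,"wx":0,"wy":0,"wz":0,"fingers":18},
  {"dx":-46,"dy":-3,"dz":0,"wx":0,"wy":0,"wz":0,"fingers":18},
  {"dx":-25,"dy":-1.2,"dz":0,"wx":0,"wy":0,"wz":0,"fingers":18},
  {"dx":-11.6,"dy":-0.5,"dz":0,"wx":0,"wy":0,"wz":0,"fingers":18},
  {"dx":0,"dy":0,"dz":0,"wx":0,"wy":0,"wz":0,"fingers":18},
  {"dx":0,"dy":0,"dz":0,"wx":0,"wy":0,"wz":0,"fingers":18},
])

```text
clock: 29.55
eef_pos: [0.4768, -0.2014, 0.2487]
eef_rot: [-0.001, 0.737, 0.676, -0.0]
contact_force: [-0.5, -0.6, -3.6]
opening: 0.29
grasp_force: 30.0
```

Run:
```python
from h import *
to([(*rk(.016),.1304)],-5.05)
```

```text
at [ 476.8 -201.4  248.7] ang -5.01 wz total 0.04
leg to [ 0.4778 -0.2022  0.1304] tool d [ -0.6   1.  118.3]
```

Request:
drive_tool([
  {"dx":0.5,"dy":0.8,"dz":20,"wx":0,"wy":0,"wz":0,"fingers":18},
  {"dx":0,"dy":0,"dz":30,"wx":0,"wy":0,"wz":0,"fingers":18},
  {"dx":0,"dy":0,"dz":30,"wx":0,"wy":0,"wz":0,"fingers":18},
  {"dx":0,"dy":0,"dz":20,"wx":0,"wy":0,"wz":0,"fingers":18},
  {"dx":0,"dy":0,"dz":12,"wx":0,"wy":0,"wz":0,"fingers":18},
  {"dx":0,"dy":0,"dz":4,"wx":0,"wy":0,"wz":0,"fingers":18},
  {"dx":0,"dy":0,"dz":1,"wx":0,"wy":0,"wz":0,"fingers":18},
  {"dx":0,"dy":0,"dz":1,"wx":0,"wy":0,"wz":0,"fingers":18},
  {"dx":0,"dy":0,"dz":1,"wx":0,"wy":0,"wz":0,"fingers":18},
  {"dx":0,"dy":0,"dz":0,"wx":0,"wy":0,"wz":0,"fingers":18},
  {"dx":0,"dy":0,"dz":0,"wx":0,"wy":0,"wz":0,"fingers":18},
])

```text
clock: 30.92
eef_pos: [0.4781, -0.2022, 0.1303]
eef_rot: [0.0, 0.738, 0.675, -0.0]
contact_force: [0.3, 0.3, -3.0]
opening: 0.29
grasp_force: 30.0
```

Request:
drive_tool([
  {"dx":0,"dy":0,"dz":1,"wx":0,"wy":0,"wz":0,"fingers":18},
  {"dx":0,"dy":0,"dz":0.7,"wx":0,"wy":0,"wz":0,"fingers":18},
  {"dx":0,"dy":0,"dz":0,"wx":0,"wy":0,"wz":0,"fingers":18},
  {"dx":0,"dy":0,"dz":0,"wx":0,"wy":0,"wz":0,"fingers":30},
  {"dx":0,"dy":0,"dz":0,"wx":0,"wy":0,"wz":0,"fingers":45},
  {"dx":0,"dy":0,"dz":0,"wx":0,"wy":0,"wz":0,"fingers":45},
  {"dx":0,"dy":0,"dz":0,"wx":0,"wy":0,"wz":0,"fingers":45},
  {"dx":0,"dy":0,"dz":-20,"wx":0,"wy":0,"wz":0,"fingers":45},
  {"dx":0,"dy":0,"dz":-50,"wx":0,"wy":0,"wz":0,"fingers":45},
  {"dx":0,"dy":0,"dz":-48,"wx":0,"wy":0,"wz":0,"fingers":45},
  {"dx":53.8,"dy":-11.5,"dz":0,"wx":0,"wy":0,"wz":0,"fingers":45},
  {"dx":53.8,"dy":-11.5,"dz":0,"wx":0,"wy":0,"wz":0,"fingers":45},
  {"dx":53.8,"dy":-11.5,"dz":0,"wx":0,"wy":0,"wz":0,"fingers":45},
  {"dx":53.8,"dy":-11.5,"dz":0,"wx":0,"wy":0,"wz":0,"fingers":45},
  {"dx":53.8,"dy":-11.5,"dz":0,"wx":0,"wy":0,"wz":0,"fingers":45},
  {"dx":53.8,"dy":-11.5,"dz":0,"wx":0,"wy":0,"wz":0,"fingers":45},
  {"dx":53.8,"dy":-11.5,"dz":0,"wx":0,"wy":0,"wz":0,"fingers":45},
  {"dx":53.8,"dy":-11.5,"dz":0,"wx":0,"wy":0,"wz":0,"fingers":45},
  {"dx":0,"dy":0,"dz":0,"wx":0,"wy":0,"wz":0,"fingers":45},
  {"dx":0,"dy":0,"dz":0,"wx":0,"wy":0,"wz":0,"fingers":45},
])

```text
clock: 33.42
eef_pos: [0.424, 0.2343, 0.2463]
eef_rot: [0.0, 0.737, 0.676, -0.0]
contact_force: [-0.3, -0.5, -0.0]
opening: 0.513
grasp_force: 0.0
```

Run:
```python
from h import *
to([(.4242,.235,.117)],-5.05); caps()
```

```text
at [424.  234.3 246.3] ang -4.98 wz total 0.07
leg to [0.4242 0.235  0.117 ] tool d [7.000e-01 1.000e-01 1.293e+02]
cap 89 [ 0.4769 -0.2008  0.1529] rack [0.0173 0.001 ]
cap 97 [ 0.4715 -0.2613  0.1524] rack [-0.0434  0.001 ]
cap 99 [ 0.4665 -0.3206  0.1521] rack [-0.103   0.0009]
cap 87 [0.4237 0.2338 0.1447] rack [0.4455 0.0923]
tab 334 [-0.0092  0.0018]
```

Request:
drive_tool([
  {"dx":0.5,"dy":0,"dz":40,"wx":0,"wy":0,"wz":0,"fingers":45},
  {"dx":0,"dy":0,"dz":40,"wx":0,"wy":0,"wz":0,"fingers":45},
  {"dx":0,"dy":0,"dz":34,"wx":0,"wy":0,"wz":0,"fingers":45},
  {"dx":0,"dy":0,"dz":14,"wx":0,"wy":0,"wz":0,"fingers":45},
  {"dx":0,"dy":0,"dz":0,"wx":0,"wy":0,"wz":0,"fingers":45},
  {"dx":0,"dy":0,"dz":0,"wx":0,"wy":0,"wz":0,"fingers":30},
  {"dx":0,"dy":0,"dz":0,"wx":0,"wy":0,"wz":0,"fingers":18},
  {"dx":0,"dy":0,"dz":0,"wx":0,"wy":0,"wz":0,"fingers":18},
  {"dx":0,"dy":0,"dz":0,"wx":0,"wy":0,"wz":0,"fingers":18},
  {"dx":0,"dy":0,"dz":0,"wx":0,"wy":0,"wz":0,"fingers":18},
  {"dx":0,"dy":0,"dz":0,"wx":0,"wy":0,"wz":0,"fingers":18},
])

```text
clock: 34.85
eef_pos: [0.425, 0.2356, 0.1195]
eef_rot: [0.0, 0.737, 0.675, 0.001]
contact_force: [-0.3, -0.9, 6.1]
opening: 0.286
grasp_force: 30.0
```

Request:
drive_tool([
  {"dx":0,"dy":0,"dz":-10,"wx":0,"wy":0,"wz":0,"fingers":18},
  {"dx":0,"dy":0,"dz":-20,"wx":0,"wy":0,"wz":0,"fingers":18},
  {"dx":0,"dy":0,"dz":-35,"wx":0,"wy":0,"wz":0,"fingers":18},
  {"dx":0,"dy":0,"dz":-35,"wx":0,"wy":0,"wz":0,"fingers":18},
  {"dx":0,"dy":0,"dz":-30,"wx":0,"wy":0,"wz":0,"fingers":18},
  {"dx":-20,"dy":5,"dz":0,"wx":0,"wy":0,"wz":0,"fingers":18},
  {"dx":-46,"dy":11.2,"dz":0,"wx":0,"wy":0,"wz":0,"fingers":18},
  {"dx":-46,"dy":11.2,"dz":0,"wx":0,"wy":0,"wz":0,"fingers":18},
  {"dx":-46,"dy":11.2,"dz":0,"wx":0,"wy":0,"wz":0,"fingers":18},
  {"dx":-46,"dy":11.2,"dz":0,"wx":0,"wy":0,"wz":0,"fingers":18},
  {"dx":-46,"dy":11.2,"dz":0,"wx":0,"wy":0,"wz":0,"fingers":18},
  {"dx":-46,"dy":11.2,"dz":0,"wx":0,"wy":0,"wz":0,"fingers":18},
  {"dx":-46,"dy":11.2,"dz":0,"wx":0,"wy":0,"wz":0,"fingers":18},
  {"dx":-21,"dy":5,"dz":0,"wx":0,"wy":0,"wz":0,"fingers":18},
  {"dx":-10.4,"dy":2.7,"dz":0,"wx":0,"wy":0,"wz":0,"fingers":18},
  {"dx":0,"dy":0,"dz":0,"wx":0,"wy":0,"wz":0,"fingers":18},
  {"dx":0,"dy":0,"dz":0,"wx":0,"wy":0,"wz":0,"fingers":18},
  {"dx":0,"dy":0,"dz":0,"wx":0,"wy":0,"wz":0,"fingers":18},
])

```text
clock: 37.1
eef_pos: [0.482, -0.1437, 0.2485]
eef_rot: [-0.0, 0.737, 0.676, -0.0]
contact_force: [0.6, 0.9, -2.4]
opening: 0.287
grasp_force: 30.0
```

Run:
```python
from h import *
to([(*rk(.074),.1295)],-5.05); 
im,W=wsnap('w7'); q=toR(W); z=W[...,2]
m=(z>.095)&(z<.108)&(abs(q[...,1])<.03)&(q[...,0]>.09)&(q[...,0]<.15); p=q[m]
print('tab',m.sum(),p.min(0),p.max(0),p.mean(0))
```

```text
at [ 482.  -143.7  248.5] ang -4.97 wz total 0.08
leg to [ 0.4829 -0.1444  0.1295] tool d [ -0.6   1.  119. ]
tab 397 [ 0.10620975 -0.01883509] [0.1175933  0.01714869] [ 0.11220127 -0.00059773]
```

View pics/w7.png

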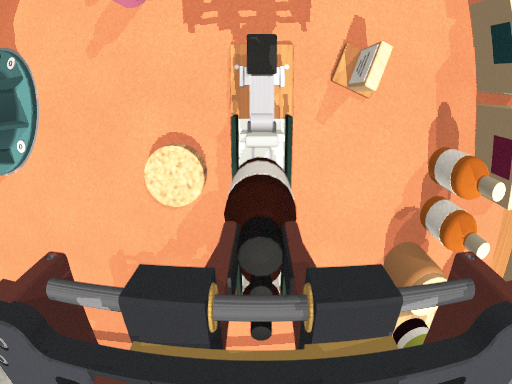

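The last bottle at (260,195) is centred over the gap in front of the pusher tab at (262,140). The next bottle is behind it at (260,320), and the sign is at (362,68).

Request:
drive_tool([
  {"dx":0,"dy":0.8,"dz":20,"wx":0,"wy":0,"wz":0,"fingers":18},
  {"dx":0,"dy":0,"dz":30,"wx":0,"wy":0,"wz":0,"fingers":18},
  {"dx":0,"dy":0,"dz":20,"wx":0,"wy":0,"wz":0,"fingers":18},
  {"dx":0,"dy":0,"dz":20,"wx":0,"wy":0,"wz":0,"fingers":18},
  {"dx":0,"dy":0,"dz":15,"wx":0,"wy":0,"wz":0,"fingers":18},
  {"dx":0,"dy":0,"dz":8,"wx":0,"wy":0,"wz":0,"fingers":18},
  {"dx":0,"dy":0,"dz":3,"wx":0,"wy":0,"wz":0,"fingers":18},
  {"dx":0,"dy":0,"dz":1,"wx":0,"wy":0,"wz":0,"fingers":18},
  {"dx":0,"dy":0,"dz":1,"wx":0,"wy":0,"wz":0,"fingers":18},
  {"dx":0,"dy":0,"dz":1,"wx":0,"wy":0,"wz":0,"fingers":18},
  {"dx":0,"dy":0,"dz":0,"wx":0,"wy":0,"wz":0,"fingers":18},
  {"dx":0,"dy":0,"dz":0,"wx":0,"wy":0,"wz":0,"fingers":18},
])

```text
clock: 38.65
eef_pos: [0.483, -0.1448, 0.1296]
eef_rot: [0.0, 0.738, 0.675, -0.0]
contact_force: [0.0, -0.1, -2.0]
opening: 0.291
grasp_force: 30.0
```

Request:
drive_tool([
  {"dx":0,"dy":0,"dz":1,"wx":0,"wy":0,"wz":0,"fingers":18},
  {"dx":0,"dy":0,"dz":0.4,"wx":0,"wy":0,"wz":0,"fingers":18},
  {"dx":0,"dy":0,"dz":0,"wx":0,"wy":0,"wz":0,"fingers":18},
  {"dx":0,"dy":0,"dz":0,"wx":0,"wy":0,"wz":0,"fingers":30},
  {"dx":0,"dy":0,"dz":0,"wx":0,"wy":0,"wz":0,"fingers":45},
  {"dx":0,"dy":0,"dz":0,"wx":0,"wy":0,"wz":0,"fingers":45},
  {"dx":0,"dy":0,"dz":0,"wx":0,"wy":0,"wz":0,"fingers":45},
  {"dx":0,"dy":0,"dz":-20,"wx":0,"wy":0,"wz":0,"fingers":45},
  {"dx":0,"dy":0,"dz":-40,"wx":0,"wy":0,"wz":0,"fingers":45},
  {"dx":0,"dy":0,"dz":-20,"wx":0,"wy":0,"wz":0,"fingers":45},
  {"dx":45,"dy":0,"dz":0,"wx":0,"wy":0,"wz":0,"fingers":0},
  {"dx":45,"dy":0,"dz":0,"wx":0,"wy":0,"wz":0,"fingers":0},
  {"dx":36,"dy":0,"dz":0,"wx":0,"wy":0,"wz":0,"fingers":0},
  {"dx":0,"dy":0,"dz":0,"wx":0,"wy":0,"wz":0,"fingers":0},
  {"dx":0,"dy":0,"dz":0,"wx":0,"wy":0,"wz":0,"fingers":0},
  {"dx":0,"dy":0,"dz":0,"wx":0,"wy":0,"wz":0,"fingers":0},
])

```text
clock: 40.65
eef_pos: [0.4941, -0.0203, 0.208]
eef_rot: [0.0, 0.738, 0.675, -0.0]
contact_force: [-0.3, 0.3, 0.0]
opening: 0.006
grasp_force: 0.0
```

Run:
```python
from h import *
to([(*rk(.2),.07)],-5.05); caps()
W0=np.load('pics/Wtop.npy'); im=cv2.imread('pics/top0.png'); q=toR(W0); z=W0[...,2]
m=(z>.045)&(z<.056)&(im.max(2)<70)&(abs(q[...,1])<.028)&(q[...,0]>.14)&(q[...,0]<.27); p=q[m]; print('pad top',m.sum(),p.min(0),p.max(0),p.mean(0),z[m].mean())
W=np.load('pics/Ww7.npy'); im=cv2.imread('pics/w7.png'); q=toR(W); z=W[...,2]
m=(z>.045)&(z<.058)&(im.max(2)<70)&(abs(q[...,1])<.028)&(q[...,0]>.14)&(q[...,0]<.27); p=q[m]; print('pad w',m.sum(),p.min(0),p.max(0),p.mean(0),z[m].mean())
im,d=snap('side','s2')
cv2.imwrite('pics/s2c.png',cv2.resize(im[150:320,200:400],(700,595)))
```

```text
at [494.1 -20.3 208. ] ang -5.1 wz total -0.05
leg to [ 0.494  -0.0189  0.07  ] tool d [  1.4  -0.3 138. ]
cap 89 [ 0.4819 -0.1443  0.1525] rack [0.074 0.001]
cap 92 [ 0.477  -0.2008  0.1528] rack [0.0173 0.0009]
cap 99 [ 0.4714 -0.261   0.1522] rack [-0.0432  0.0012]
cap 100 [ 0.4664 -0.3206  0.1525] rack [-0.103   0.0009]
tab 322 [-0.0154  0.0033]
pad top 211 [ 0.18562743 -0.01681785] [0.2343729  0.01719317] [0.20991713 0.00059352] 0.04982191387200981
pad w 1148 [ 0.18710956 -0.01734813] [0.23600715 0.01722043] [0.21142926 0.00043764] 0.05024008763915587
```

View pics/s2c.png

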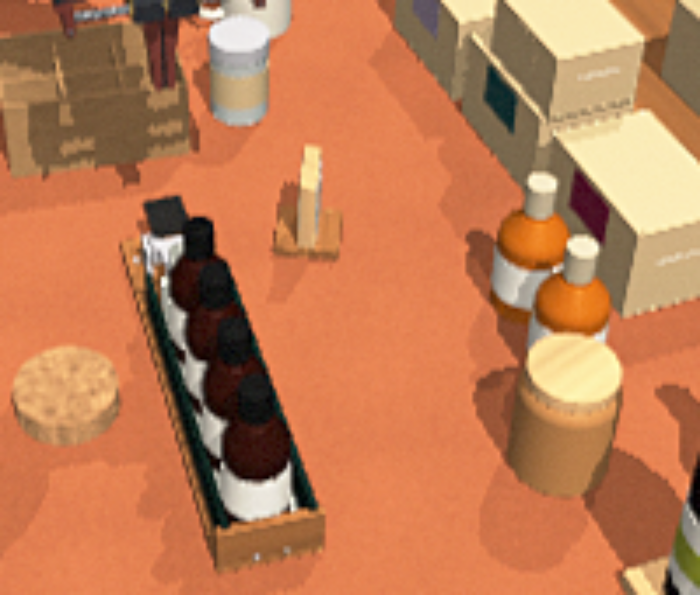

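Four bottles stand upright in a row at (200,270) to (255,460), and the carton is empty. The pad centre is at rack x = 0.2105, so that is where I press.

Request:
drive_tool([
  {"dx":14,"dy":-0.5,"dz":40,"wx":0,"wy":0,"wz":0,"fingers":0},
  {"dx":0,"dy":0,"dz":50,"wx":0,"wy":0,"wz":0,"fingers":0},
  {"dx":0,"dy":0,"dz":40,"wx":0,"wy":0,"wz":0,"fingers":0},
  {"dx":0,"dy":0,"dz":18,"wx":0,"wy":0,"wz":0,"fingers":0},
  {"dx":0,"dy":0,"dz":3,"wx":0,"wy":0,"wz":0,"fingers":0},
  {"dx":0,"dy":0,"dz":3,"wx":0,"wy":0,"wz":0,"fingers":0},
  {"dx":0,"dy":0,"dz":3,"wx":0,"wy":0,"wz":0,"fingers":0},
  {"dx":0,"dy":0,"dz":3,"wx":0,"wy":0,"wz":0,"fingers":0},
  {"dx":0,"dy":0,"dz":3,"wx":0,"wy":0,"wz":0,"fingers":0},
  {"dx":0,"dy":0,"dz":1,"wx":0,"wy":0,"wz":0,"fingers":0},
  {"dx":0,"dy":0,"dz":1,"wx":0,"wy":0,"wz":0,"fingers":0},
  {"dx":0,"dy":0,"dz":0,"wx":0,"wy":0,"wz":0,"fingers":0},
  {"dx":0,"dy":0,"dz":0,"wx":0,"wy":0,"wz":0,"fingers":0},
  {"dx":0,"dy":0,"dz":0,"wx":0,"wy":0,"wz":0,"fingers":0},
  {"dx":0,"dy":0,"dz":0,"wx":0,"wy":0,"wz":0,"fingers":0},
])

```text
clock: 42.62
eef_pos: [0.4961, -0.0028, 0.0451]
eef_rot: [-0.0, 0.738, 0.675, 0.002]
contact_force: [-0.8, 13.7, 17.6]
opening: 0.007
grasp_force: 10.2
```

Run:
```python
from h import *
caps()
```

```text
cap 88 [ 0.4793 -0.1727  0.1532] rack [0.0455 0.0011]
cap 94 [ 0.4746 -0.224   0.1529] rack [-0.006   0.0013]
cap 96 [ 0.4695 -0.2755  0.1526] rack [-0.0577  0.0018]
cap 101 [ 0.4655 -0.3263  0.152 ] rack [-0.1088  0.0013]
tab 417 [-0.0096  0.0023]
```

The pusher has let go and the row is closed up against the lip. I'm lifting off and locating the sign.

Request:
drive_tool([
  {"dx":0,"dy":0,"dz":-10,"wx":0,"wy":0,"wz":0,"fingers":0},
  {"dx":0,"dy":0,"dz":-40,"wx":0,"wy":0,"wz":0,"fingers":0},
  {"dx":0,"dy":0,"dz":-50,"wx":0,"wy":0,"wz":0,"fingers":87},
  {"dx":0,"dy":0,"dz":-50,"wx":0,"wy":0,"wz":0,"fingers":87},
  {"dx":0,"dy":0,"dz":-20,"wx":0,"wy":0,"wz":0,"fingers":87},
  {"dx":0,"dy":0,"dz":0,"wx":0,"wy":0,"wz":0,"fingers":87},
  {"dx":0,"dy":0,"dz":0,"wx":0,"wy":0,"wz":0,"fingers":87},
])

```text
clock: 43.55
eef_pos: [0.494, -0.0052, 0.2122]
eef_rot: [-0.0, 0.738, 0.675, -0.0]
contact_force: [0.0, -0.3, -0.4]
opening: 0.536
grasp_force: 0.0
```

```bash
cat >> h.py <<'E'
def sign():
    im,d=capture('top'); W=cloud('top',d); z=W[...,2]
    m=((z>.078)&(z<.09)&(W[...,0]>.55)&(W[...,0]<.76)&(abs(W[...,1])<.125)).astype(np.uint8)
    n,l,st,c=cv2.connectedComponentsWithStats(m)
    for i in range(1,n):
        if st[i,4]>60:
            p=W[l==i][:,:2].astype(np.float32); r=cv2.minAreaRect(p); b=cv2.boxPoints(r); e=max(b[1]-b[0],b[2]-b[1],key=np.linalg.norm)
            print('sign',st[i,4],np.round(r[0],4),np.round(r[1],4),'width dir',np.degrees(np.arctan2(e[1],e[0])).round(1)%180)
E
python3 - <<'E'
from h import *
caps(); sign(); to([(.664,-.003,.21)],65)
E
```

```text
cap 89 [ 0.4794 -0.1723  0.1528] rack [0.0458 0.0011]
cap 94 [ 0.4746 -0.224   0.1526] rack [-0.0061  0.0013]
cap 96 [ 0.4697 -0.2753  0.1523] rack [-0.0575  0.0016]
cap 100 [ 0.4658 -0.3265  0.1519] rack [-0.1089  0.001 ]
tab 418 [-0.0099  0.0024]
sign 96 [ 0.6247 -0.0314] [0.0583 0.0167] width dir 63.2
at [493.7  -5.1 211.7] ang -5.04 wz total -70.04
leg to [ 0.664 -0.003  0.21 ] tool d [-153.4   73.9    1.7]
```

Request:
drive_tool([
  {"dx":0,"dy":0,"dz":0,"wx":0,"wy":0,"wz":-10,"fingers":87},
  {"dx":0,"dy":0,"dz":0,"wx":0,"wy":0,"wz":-10,"fingers":87},
  {"dx":0,"dy":0,"dz":0,"wx":0,"wy":0,"wz":-10,"fingers":87},
  {"dx":0,"dy":0,"dz":0,"wx":0,"wy":0,"wz":-10,"fingers":87},
  {"dx":0,"dy":0,"dz":0,"wx":0,"wy":0,"wz":-10,"fingers":87},
  {"dx":0,"dy":0,"dz":0,"wx":0,"wy":0,"wz":-10,"fingers":87},
  {"dx":0,"dy":0,"dz":0,"wx":0,"wy":0,"wz":-8.2,"fingers":87},
  {"dx":-43,"dy":11.9,"dz":0,"wx":0,"wy":0,"wz":0,"fingers":87},
  {"dx":-43,"dy":11.9,"dz":0,"wx":0,"wy":0,"wz":0,"fingers":87},
  {"dx":-42.8,"dy":11.8,"dz":0,"wx":0,"wy":0,"wz":0,"fingers":87},
  {"dx":0,"dy":0,"dz":0,"wx":0,"wy":0,"wz":0,"fingers":87},
  {"dx":0,"dy":0,"dz":0,"wx":0,"wy":0,"wz":0,"fingers":87},
  {"dx":0,"dy":0,"dz":0,"wx":0,"wy":0,"wz":0,"fingers":87},
])

```text
clock: 45.28
eef_pos: [0.6242, -0.0313, 0.2125]
eef_rot: [-0.001, 0.232, 0.973, -0.0]
contact_force: [0.3, 0.1, -0.3]
opening: 0.993
grasp_force: 0.0
```

Run:
```python
from h import *
im,W=wsnap('w8'); z=W[...,2]
m=((z>.078)&(z<.092)&(np.hypot(W[...,0]-.625,W[...,1]+.03)<.08)).astype(np.uint8)
n,l,st,c=cv2.connectedComponentsWithStats(m)
for i in range(1,n):
    if st[i,4]>60:
        p=W[l==i][:,:2].astype(np.float32); r=cv2.minAreaRect(p); b=cv2.boxPoints(r); e=max(b[1]-b[0],b[2]-b[1],key=np.linalg.norm)
        print('sign',st[i,4],np.round(r[0],4),np.round(r[1],4),np.degrees(np.arctan2(e[1],e[0])).round(1)%180)
sign(); to([(.6247,-.0314,.05)],63.2)
```

```text
sign 972 [ 0.6262 -0.0289] [0.0595 0.0162] 64.0
sign 125 [ 0.6239 -0.0314] [0.0592 0.0156] width dir 64.1
at [624.8 -31.4 213.1] ang 63.17 wz total -0.03
leg to [ 0.6247 -0.0314  0.05  ] tool d [  0.   -0.  163.1]
```

View pics/w8.png

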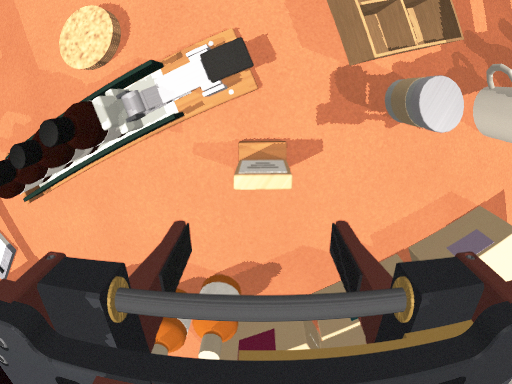

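The sign is directly below at (263,170), with its centre at about (0.625,-0.030) and its width at 64 degrees. I'm gripping it across its 60 mm width.

Request:
drive_tool([
  {"dx":0,"dy":1,"dz":40,"wx":0,"wy":0,"wz":-0.8,"fingers":87},
  {"dx":0,"dy":0,"dz":50,"wx":0,"wy":0,"wz":0,"fingers":87},
  {"dx":0,"dy":0,"dz":45,"wx":0,"wy":0,"wz":0,"fingers":87},
  {"dx":0,"dy":0,"dz":25,"wx":0,"wy":0,"wz":0,"fingers":87},
  {"dx":0,"dy":0,"dz":7,"wx":0,"wy":0,"wz":0,"fingers":87},
  {"dx":0,"dy":0,"dz":0,"wx":0,"wy":0,"wz":0,"fingers":70},
  {"dx":0,"dy":0,"dz":0,"wx":0,"wy":0,"wz":0,"fingers":50},
  {"dx":0,"dy":0,"dz":0,"wx":0,"wy":0,"wz":0,"fingers":50},
  {"dx":0,"dy":0,"dz":0,"wx":0,"wy":0,"wz":0,"fingers":50},
  {"dx":0,"dy":0,"dz":0,"wx":0,"wy":0,"wz":0,"fingers":50},
  {"dx":0,"dy":0,"dz":0,"wx":0,"wy":0,"wz":0,"fingers":50},
], grip_force=25)

```text
clock: 46.75
eef_pos: [0.6272, -0.0308, 0.0474]
eef_rot: [0.001, 0.225, 0.974, 0.0]
contact_force: [0.1, 1.0, 6.6]
opening: 0.681
grasp_force: 25.0
```

Request:
drive_tool([
  {"dx":0,"dy":0,"dz":-10,"wx":0,"wy":0,"wz":0,"fingers":50},
  {"dx":0,"dy":0,"dz":-30,"wx":0,"wy":0,"wz":0,"fingers":50},
  {"dx":0,"dy":0,"dz":-40,"wx":0,"wy":0,"wz":0,"fingers":50},
  {"dx":0,"dy":0,"dz":-40,"wx":0,"wy":0,"wz":0,"fingers":50},
  {"dx":0,"dy":0,"dz":-30,"wx":0,"wy":0,"wz":10,"fingers":50},
  {"dx":0,"dy":0,"dz":0,"wx":0,"wy":0,"wz":10,"fingers":50},
  {"dx":0,"dy":0,"dz":0,"wx":0,"wy":0,"wz":10,"fingers":50},
  {"dx":0,"dy":0,"dz":0,"wx":0,"wy":0,"wz":10,"fingers":50},
  {"dx":0,"dy":0,"dz":0,"wx":0,"wy":0,"wz":10,"fingers":50},
  {"dx":0,"dy":0,"dz":0,"wx":0,"wy":0,"wz":10,"fingers":50},
  {"dx":0,"dy":0,"dz":0,"wx":0,"wy":0,"wz":9.1,"fingers":50},
  {"dx":-50,"dy":1,"dz":0,"wx":0,"wy":0,"wz":0,"fingers":50},
  {"dx":-55,"dy":1.2,"dz":0,"wx":0,"wy":0,"wz":0,"fingers":50},
  {"dx":-55,"dy":1.2,"dz":0,"wx":0,"wy":0,"wz":0,"fingers":50},
  {"dx":-55,"dy":1.2,"dz":0,"wx":0,"wy":0,"wz":0,"fingers":50},
  {"dx":-55,"dy":1.2,"dz":0,"wx":0,"wy":0,"wz":0,"fingers":50},
  {"dx":-55,"dy":1.2,"dz":0,"wx":0,"wy":0,"wz":0,"fingers":50},
  {"dx":-55,"dy":1.2,"dz":0,"wx":0,"wy":0,"wz":0,"fingers":50},
  {"dx":0,"dy":0,"dz":0,"wx":0,"wy":0,"wz":0,"fingers":50},
  {"dx":0,"dy":0,"dz":0,"wx":0,"wy":0,"wz":0,"fingers":50},
])

```text
clock: 49.25
eef_pos: [0.5998, -0.4094, 0.1957]
eef_rot: [-0.001, 0.738, 0.674, 0.0]
contact_force: [0.6, 0.7, -3.1]
opening: 0.681
grasp_force: 25.0
```

Run:
```python
from h import *
to([(*rk(-.19),.195),(*rk(-.19),.049)],-5.05)
```

```text
at [ 599.8 -409.4  195.7] ang -5.18 wz total -0.13
leg to [ 0.4597 -0.4074  0.195 ] tool d [ -10.3 -139.7    0.7]
leg to [ 0.4597 -0.4074  0.049 ] tool d [  0.   0. 146.]
```

Request:
drive_tool([
  {"dx":-2,"dy":-30,"dz":0,"wx":0,"wy":0,"wz":0,"fingers":50},
  {"dx":-3.3,"dy":-45,"dz":0,"wx":0,"wy":0,"wz":0,"fingers":50},
  {"dx":-3,"dy":-40,"dz":0,"wx":0,"wy":0,"wz":0,"fingers":50},
  {"dx":-2,"dy":-24.7,"dz":0,"wx":0,"wy":0,"wz":0,"fingers":50},
  {"dx":0,"dy":0,"dz":0,"wx":0,"wy":0,"wz":0,"fingers":50},
  {"dx":0,"dy":0,"dz":30,"wx":0,"wy":0,"wz":0,"fingers":50},
  {"dx":0,"dy":0,"dz":40,"wx":0,"wy":0,"wz":0,"fingers":50},
  {"dx":0,"dy":0,"dz":40,"wx":0,"wy":0,"wz":0,"fingers":50},
  {"dx":0,"dy":0,"dz":25,"wx":0,"wy":0,"wz":0,"fingers":50},
  {"dx":0,"dy":0,"dz":8,"wx":0,"wy":0,"wz":0,"fingers":50},
  {"dx":0,"dy":0,"dz":2,"wx":0,"wy":0,"wz":0,"fingers":50},
  {"dx":0,"dy":0,"dz":0,"wx":0,"wy":0,"wz":0,"fingers":50},
  {"dx":0,"dy":0,"dz":0,"wx":0,"wy":0,"wz":0,"fingers":50},
])

```text
clock: 50.88
eef_pos: [0.461, -0.4083, 0.0523]
eef_rot: [0.001, 0.738, 0.675, -0.0]
contact_force: [0.9, 0.6, -2.7]
opening: 0.68
grasp_force: 25.0
```

Request:
drive_tool([
  {"dx":0,"dy":0,"dz":1.5,"wx":0,"wy":0,"wz":0,"fingers":50},
  {"dx":0,"dy":0,"dz":1,"wx":0,"wy":0,"wz":0,"fingers":50},
  {"dx":0,"dy":0,"dz":1,"wx":0,"wy":0,"wz":0,"fingers":50},
  {"dx":0,"dy":0,"dz":0.7,"wx":0,"wy":0,"wz":0,"fingers":50},
  {"dx":0,"dy":0,"dz":0,"wx":0,"wy":0,"wz":0,"fingers":50},
  {"dx":0,"dy":0,"dz":0,"wx":0,"wy":0,"wz":0,"fingers":50},
])

```text
clock: 51.62
eef_pos: [0.4603, -0.4077, 0.0474]
eef_rot: [0.0, 0.738, 0.675, -0.0]
contact_force: [-1.3, 1.9, 5.4]
opening: 0.686
grasp_force: 25.0
```

It has touched down. Next is to release, rise and back away.

Request:
drive_tool([
  {"dx":0,"dy":0,"dz":0,"wx":0,"wy":0,"wz":0,"fingers":75},
  {"dx":0,"dy":0,"dz":0,"wx":0,"wy":0,"wz":0,"fingers":82},
  {"dx":0,"dy":0,"dz":0,"wx":0,"wy":0,"wz":0,"fingers":82},
  {"dx":0,"dy":0,"dz":0,"wx":0,"wy":0,"wz":0,"fingers":82},
  {"dx":0,"dy":0,"dz":-15,"wx":0,"wy":0,"wz":0,"fingers":82},
  {"dx":0,"dy":0,"dz":-40,"wx":0,"wy":0,"wz":0,"fingers":82},
  {"dx":0,"dy":0,"dz":-50,"wx":0,"wy":0,"wz":0,"fingers":82},
  {"dx":0,"dy":0,"dz":-50,"wx":0,"wy":0,"wz":0,"fingers":82},
  {"dx":-50,"dy":0,"dz":0,"wx":0,"wy":0,"wz":0,"fingers":82},
  {"dx":-50,"dy":0,"dz":0,"wx":0,"wy":0,"wz":0,"fingers":82},
  {"dx":-50,"dy":0,"dz":0,"wx":0,"wy":0,"wz":0,"fingers":82},
  {"dx":0,"dy":0,"dz":0,"wx":0,"wy":0,"wz":0,"fingers":82},
  {"dx":0,"dy":0,"dz":0,"wx":0,"wy":0,"wz":0,"fingers":82},
])

```text
clock: 53.25
eef_pos: [0.4467, -0.5564, 0.2023]
eef_rot: [-0.0, 0.738, 0.675, 0.0]
contact_force: [-0.7, 0.1, 0.8]
opening: 0.933
grasp_force: 0.0
```

Run:
```python
from h import *
caps()
im,d=snap('top','t9'); W=cloud('top',d); q=toR(W); z=W[...,2]
m=(z>.075)&(z<.092)&(q[...,0]<-.15)&(q[...,0]>-.24)&(abs(q[...,1])<.06); print('sign',m.sum(),q[m].mean(0),cv2.minAreaRect(q[m].astype(np.float32)))
m=(z>.095)&(z<.107)&(abs(q[...,1])<.03)&(q[...,0]>.06)&(q[...,0]<.14); print('tab',m.sum(),q[m].mean(0) if m.any() else '')
im,d=snap('side','s9'); cv2.imwrite('pics/s9c.png',cv2.resize(im[120:340,150:430],(760,597)))
```

```text
cap 91 [ 0.4792 -0.1723  0.1527] rack [0.0458 0.0013]
cap 93 [ 0.4745 -0.2241  0.153 ] rack [-0.0062  0.0013]
cap 97 [ 0.4698 -0.2754  0.1524] rack [-0.0577  0.0016]
cap 100 [ 0.4655 -0.3265  0.152 ] rack [-0.1089  0.0013]
tab 407 [-0.0085  0.0025]
sign 169 [-0.18894687  0.00042075] ((-0.19065719842910767, -0.00027922913432121277), (0.018238482996821404, 0.059526778757572174), 0.8686215877532959)
tab 92 [0.07314758 0.00091544]
```

View pics/s9c.png

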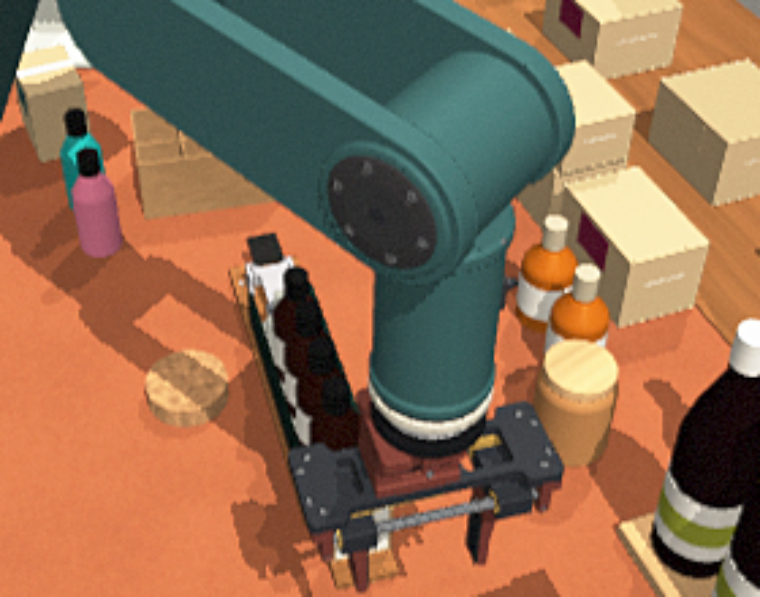

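The crop shows the closed row of bottles, with the sign standing below the raised gripper. The sign measures x = -0.190 m, y ≈ 0 and is square to the rack to within 1 degree.

```bash
python3 -c "
from bench import job
print(job.sign_off())"
```

```text
the job is handed in; nothing more can be done
None
```

I handed the job in at about 53 s on the clock: all four dark bottles stand in the rack, closed up against the lip by the pusher, and the price block is centred and square 47 mm in front of the lip. The sign-off returned no verdict, so this rests on my own camera measurements.

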